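# Set up the glazing tray

## Task

Get the tray ready for glazing: lift every tile out of the crate and slide it down between one of the close pairs of divider boards in the tray, one tile to a pair, so that it stands upright, centred along the boards, with its foot on the tray floor. Also slide the plaster drip slab, without lifting it, across the shelf onto the rubber mat, centred and square with it. Leave the bowl, cup, dish, rib, brush and jar where they are.

Things in the scene. Friction and masses are not known exactly. Their poses are not given: they have to be found in the camera images.
- tile0: terracotta tile, 100 mm long (its x), 12 mm thick (its y), 110 mm tall (its z, up), 240 g; below 22 mm height both faces taper to a 5 mm wide foot. Origin: middle of the foot. At the start it stands on edge in a slot of the crate, where it may lean up to about 10 degrees; three to five tiles, absent ones have no pose
- tile1: terracotta tile, 100 mm long (its x), 12 mm thick (its y), 110 mm tall (its z, up), 240 g; below 22 mm height both faces taper to a 5 mm wide foot. Origin: middle of the foot. At the start it stands on edge in a slot of the crate, where it may lean up to about 10 degrees; three to five tiles, absent ones have no pose
- tile2: terracotta tile, 100 mm long (its x), 12 mm thick (its y), 110 mm tall (its z, up), 240 g; below 22 mm height both faces taper to a 5 mm wide foot. Origin: middle of the foot. At the start it stands on edge in a slot of the crate, where it may lean up to about 10 degrees; three to five tiles, absent ones have no pose
- tile3: terracotta tile, 100 mm long (its x), 12 mm thick (its y), 110 mm tall (its z, up), 240 g; below 22 mm height both faces taper to a 5 mm wide foot. Origin: middle of the foot. At the start it stands on edge in a slot of the crate, where it may lean up to about 10 degrees; three to five tiles, absent ones have no pose
- tile4: terracotta tile, 100 mm long (its x), 12 mm thick (its y), 110 mm tall (its z, up), 240 g; below 22 mm height both faces taper to a 5 mm wide foot. Origin: middle of the foot. At the start it stands on edge in a slot of the crate, where it may lean up to about 10 degrees; three to five tiles, absent ones have no pose
- crate: fixed open plywood crate, 130 x 302 mm, walls 60 mm high and 6 mm thick, origin under its centre, z up. Its floor is 6 mm thick; thin slats 40 mm high (tops 46 mm up) form five slots 18 mm wide, across its y, at y = -116, -58, 0, 58, 116 mm, in each of which a tile may stand with its length along the crate's x
- tray: fixed wooden tray, 130 x 350 mm, floor 10 mm thick, low 18 to 22 mm rims; origin under its centre. It carries five pairs of upright divider boards (each 100 mm long along tray x, 16 mm thick, round-topped, tops 58 mm above the shelf), each pair close together with a gap across y. The boards slide on rods along y against springs
- gap0 (a point): point on the tray floor (10 mm above the shelf) in the middle of divider pair 0; axes as the tray's. Gaps lie 67 mm apart along tray y. At rest the gap is 5 mm wide; each board yields up to 6 mm outward (about 2 N to start, 3.5 N at full) and springs back, so a tile pushed down between them (up to about 15 N) spreads them and is held upright
- gap1 (a point): point on the tray floor (10 mm above the shelf) in the middle of divider pair 1; axes as the tray's. Gaps lie 67 mm apart along tray y. At rest the gap is 5 mm wide; each board yields up to 6 mm outward (about 2 N to start, 3.5 N at full) and springs back, so a tile pushed down between them (up to about 15 N) spreads them and is held upright
- gap2 (a point): point on the tray floor (10 mm above the shelf) in the middle of divider pair 2; axes as the tray's. Gaps lie 67 mm apart along tray y. At rest the gap is 5 mm wide; each board yields up to 6 mm outward (about 2 N to start, 3.5 N at full) and springs back, so a tile pushed down between them (up to about 15 N) spreads them and is held upright
- gap3 (a point): point on the tray floor (10 mm above the shelf) in the middle of divider pair 3; axes as the tray's. Gaps lie 67 mm apart along tray y. At rest the gap is 5 mm wide; each board yields up to 6 mm outward (about 2 N to start, 3.5 N at full) and springs back, so a tile pushed down between them (up to about 15 N) spreads them and is held upright
- gap4 (a point): point on the tray floor (10 mm above the shelf) in the middle of divider pair 4; axes as the tray's. Gaps lie 67 mm apart along tray y. At rest the gap is 5 mm wide; each board yields up to 6 mm outward (about 2 N to start, 3.5 N at full) and springs back, so a tile pushed down between them (up to about 15 N) spreads them and is held upright
- slab: loose white plaster drip slab, 110 (x) x 130 (y) x 14 mm, about 0.4 kg, with an upright wooden batten as grip on top: 16 mm thick (x), 80 mm long (y), its top 46 mm above the shelf. Origin: centre of the underside, z up
- mat: fixed black rubber mat, 150 (x) x 170 (y) mm, practically flush with the shelf (1 mm, does not obstruct). Origin: its centre
- tea_bowl: brown tea bowl, 110 mm across, 65 mm tall; loose bystander, leave it alone. Origin: on its underside
- sake_cup: white porcelain sake cup, 60 mm across, 50 mm tall; loose bystander, leave it alone. Origin: on its underside
- dish: small celadon dish, 110 mm across, 20 mm tall; loose bystander, leave it alone. Origin: on its underside
- rib: yellow plastic rib, flat, 55 mm wide, about 140 mm long, 6 mm thick; loose bystander, leave it alone. Origin: on its underside
- brush: glaze brush, 200 mm long, lying behind tray and crate; loose bystander, leave it alone. Origin: on its underside
- jar: lidded glaze jar, 70 mm across, 100 mm tall; loose bystander, leave it alone. Origin: on its underside

How it is judged:
By the outcome, as a careful person would: the job done as asked, in the order asked, and still so for the second after the job is handed in, with the robot touching nothing.
Of tile0, tile1, tile2, tile3, tile4 only 3 to 5 are there at a start; the rules pass over those that are not, and their reading is None.
At some moment in a run one of slab may be knocked a few centimetres aside while the robot is not near it.
It also fails if it takes over 210 s, if anything falls off the work surface, if the arm or the gripper's body presses on something with over 40 N, if the wrist force passes 120 N, or if a joint passes its speed limit or range.

## Robot

A 6-joint arm with a two-finger parallel gripper is mounted at the origin on the work surface. World frame = base frame: x ahead of the robot, y to its left, z up, the work surface at z = 0. Lengths are in m, angles in degrees, forces in N, time in s.
With the tool pointing down it reaches from about 0.35 to 0.875 m from the base axis. Payload 4.2 kg.
Tool frame: the origin (TCP) lies midway between the tips of the shut fingers; the grasp point (between the pads) lies 19 mm behind it; z points along the fingers, y is the line along which they close (so a half turn about z gives the same grasp; the last joint's range is limited). The gripper opens to 87 mm and grips with 3 to 60 N. Pads are 19 mm wide; open, the fingers measure 117 mm over their backs; the gripper's body (75 mm by 190 mm) begins 51 mm behind the grasp point.
Start: joints at [14.817, 22.042, 0.453, 0, -68.411, -14.817], TCP at [0.625, 0, 0.223] pointing down, gripper open.
Joint ranges: [-179.83, 179.83], [-69.29, 118.12], [-61.27, 80.66], [-181.25, 117.63], [-171.15, -9.14], [-177.46, 177.46]. Speed limits (degrees/s): [159.86, 159.86, 180, 180, 180, 180].

## Interface

Orientations are given as a 3x3 rotation matrix whose columns are the frame's x, y, z axes.
In Python, from station import r gives the robot as it stands.
- The arm moves only by the tool creep_tool, called after "Call:" as name(argument=value, ...) on one line, values as JSON. Schema: {"type":"object","properties":{"rows":{"type":"object","properties":{"aperture":{"type":"array","items":{"type":"number"},"minItems":1,"maxItems":8},"sx":{"type":"array","items":{"type":"number"},"minItems":1,"maxItems":8},"sy":{"type":"array","items":{"type":"number"},"minItems":1,"maxItems":8},"sz":{"type":"array","items":{"type":"number"},"minItems":1,"maxItems":8},"rx":{"type":"array","items":{"type":"number"},"minItems":1,"maxItems":8},"ry":{"type":"array","items":{"type":"number"},"minItems":1,"maxItems":8},"rz":{"type":"array","items":{"type":"number"},"minItems":1,"maxItems":8}},"additionalProperties":false,"required":["aperture","sx","sy","sz","rx","ry","rz"]},"only":{"type":"string"},"quiet":{"type":"boolean"},"lines":{"type":"string"}},"required":["rows"],"additionalProperties":false}. rows is an object with one list for each field, all of the same length, 1 to 8, a row being the entries at one place: aperture (the opening from 0.0 (shut) to 1.0 (fully open)), sx, sy, sz (the shift in shares of 600 mm (1.0 is 600 mm)), rx, ry, rz (a rotation vector in a scale on which 1.0 is 90 degrees); each row is the pose to reach, as a shift and turn from the pose commanded when the call began, along the tool's axes at that moment; what a row does not reach only later rows make up. A row lasts 1/10 s, in which the tool goes at most 0.05 m and 8.59 degrees, less where a joint would pass 70% of its speed; a pose out of reach is approached as far as the arm can. The fingers move at their own pace and stop on an object; the grip force is fixed at half the most. Time passes only in rows, so rows that do not move let the fingers close. The tool returns the time, the measured TCP pose, the force, the opening and the grip force at its end. only (a regular expression) keeps the lines of the reply that match it, lines (a string "A,B") keeps lines A to B, and quiet returns only ok. A shift or turn number past 1, either way, is cut back to 1. Input that does not fit is refused with a message, and nothing moves.
- r.sense(): the state, without advancing time (a new reading comes with each control period).
- r.capture(name): name is "scene" or "side" or "wrist"; returns a dict with "pixels" (384x512x3 uint8, red, green, blue), "z_map" (384x512 float32, m along the optical axis (not along the pixel's ray), 0 where there is no reading), "K" (3x3 intrinsics, pixels), "world_from_camera" (4x4, takes a point from camera to world coordinates). Camera axes: x right, y up, looking along -z (the intrinsics and any distortion apply to the point x, -y, -z); pixel columns grow to the right and rows downward; lengths in m; the calibration is good to about 2 mm. A picture is of the moment at which its call begins.
- r.finish_job(): hands the job in; it is judged then, once.
The state is a dict: "time_s": time; "joints": joint angles; "joint_velocities": joint speeds; "effort": joint torques, N m; "tcp_pos": TCP position; "ee_rot": TCP orientation; "wrist_force": force on the tool from outside, world axes, zero at the start; "moment": the same for the moment, N m; "gripper_width": opening from 0.0 (shut) to 1.0 (fully open); "gripper_force": force on a finger pad.
Only numpy, scipy, OpenCV 4.12 (cv2) and the standard library are available. Lean on these libraries where they do the work, as an engineer would, in place of code of your own. Each camera call takes 0.05 s, during which the arm holds its last target. There are 200 camera calls.

## Working session

There is one attempt and no reset: what is moved stays moved. The work goes in short steps, Python scripts to look and compute and a tool call to move; the robot and the scene stay as the last step left them, time stands still between calls to the robot, and variables do not carry over. Pictures are saved under pics/ and viewed, at most 14 in all, crops included, and the job is handed in when it is done.

```bash
ls; mkdir -p pics; cat > h.py <<'E'
import numpy as np, cv2
from station import r
def cap(n):
    c=r.capture(n); return c
def save(c,f): cv2.imwrite('pics/'+f,cv2.cvtColor(c['pixels'],cv2.COLOR_RGB2BGR))
def pts(c):
    z=c['z_map'];h,w=z.shape;u,v=np.meshgrid(np.arange(w),np.arange(h));K=c['K']
    P=np.stack([(u-K[0,2])/K[0,0]*z,-(v-K[1,2])/K[1,1]*z,-z],-1)
    T=c['world_from_camera'];return P@T[:3,:3].T+T[:3,3]
def ray(c,u,v,zp):
    K=c['K'];T=c['world_from_camera']
    d=T[:3,:3]@np.array([(u-K[0,2])/K[0,0],-(v-K[1,2])/K[1,1],-1.]);o=T[:3,3]
    return o+d*(zp-o[2])/d[2]
E
python3 - <<'E'
from h import *
for n in ['scene','side','wrist']:
    c=cap(n);save(c,n+'0.png');np.savez('/tmp/'+n+'0.npz',**c);print(n,c['K'].round(1).tolist(),c['world_from_camera'].round(3).tolist(), (c['z_map']==0).mean())
s=r.sense();print(s)
E
```

```text
pics
station.py
scene [[372.2, 0.0, 251.3], [0.0, 372.2, 194.2], [0.0, 0.0, 1.0]] [[-0.681, -0.444, 0.583, 1.292], [0.733, -0.423, 0.533, 0.664], [0.009, 0.79, 0.613, 0.787], [0.0, 0.0, 0.0, 1.0]] 0.006510416666666667
side [[426.3, 0.0, 263.7], [0.0, 426.3, 193.4], [0.0, 0.0, 1.0]] [[0.974, 0.155, -0.167, 0.354], [-0.227, 0.712, -0.665, -0.867], [0.016, 0.685, 0.728, 0.989], [0.0, 0.0, 0.0, 1.0]] 0.004145304361979167
wrist [[285.1, 0.0, 264.5], [0.0, 285.1, 186.7], [0.0, 0.0, 1.0]] [[-1.0, 0.001, 0.002, 0.627], [-0.002, -0.965, -0.263, -0.072], [0.002, -0.263, 0.965, 0.384], [0.0, 0.0, 0.0, 1.0]] 0.006500244140625
{'time_s': 0.15, 'joints': array([ 1.48177919e+01,  2.20807889e+01,  3.96336944e-01, -1.72887283e-02,
       -6.84095284e+01, -1.48167748e+01]), 'joint_velocities': array([ 0.0383145 , -0.22080541,  0.31017678,  0.10306699,  0.02719349,
        0.06738774]), 'effort': array([ 3.86667998e-04, -3.91052306e+01,  1.87588084e+01,  4.22235444e+00,
        1.23758311e-02, -1.38926293e-04]), 'tcp_pos': array([6.24550317e-01, 1.26399814e-05, 2.21708045e-01]), 'ee_rot': array([[-9.33881295e-05, -9.99998622e-01, -1.65745800e-03],
       [-9.99999985e-01,  9.36339655e-05, -1.48244122e-04],
       [ 1.48399112e-04,  1.65744413e-03, -9.99998615e-01]]), 'wrist_force': array([-0.78180419, -0.48569027, -0.47042303]), 'moment': array([-0.01901076, -0.00537399,  0.02926604]), 'gripper_force': 0.0, 'gripper_width': 0.999394438203217}
```

View pics/scene0.png

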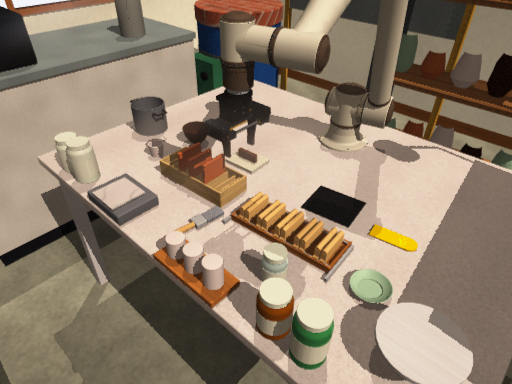

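View pics/side0.png

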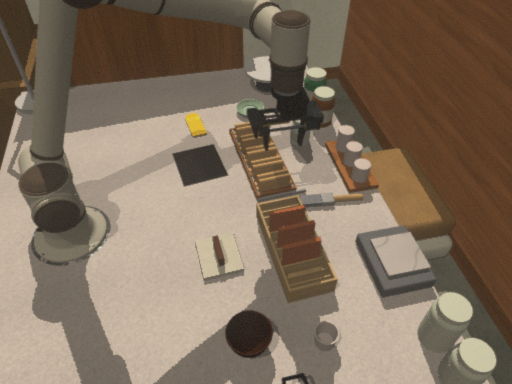

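View pics/wrist0.png

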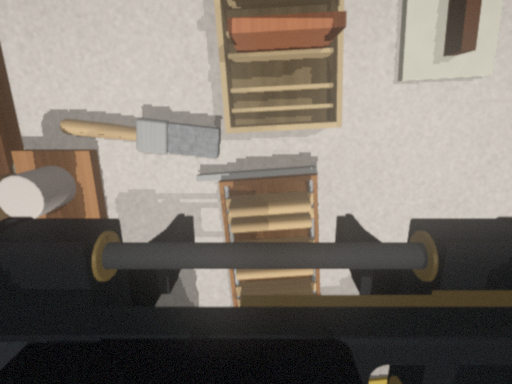

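Scene/side show three tiles (side pixels ≈ (290,215), (295,232), (300,250)) in the crate, the slab with batten at (219,255), the mat at (200,164), and the tray with five board pairs at (262,160). Now coarse positions from depth.

```bash
cat >> h.py <<'E'
def hsv(c): return cv2.cvtColor(c['pixels'],cv2.COLOR_RGB2HSV).astype(int)
def rect(P2):
    return cv2.minAreaRect((P2*1000).astype(np.float32))
E
python3 - <<'E'
from h import *
for n in ['scene','side']:
    c=dict(np.load(f'/tmp/{n}0.npz'));P=pts(c);H=hsv(c);h,s,v=H[...,0],H[...,1],H[...,2]
    X,Y,Z=P[...,0],P[...,1],P[...,2]
    ws=(X>.3)&(X<.9)&(Y>-.5)&(Y<.5)
    def show(nm,m):
        k,l,st,ce=cv2.connectedComponentsWithStats((m&ws).astype(np.uint8))
        for i in range(1,k):
            if st[i,4]<60: continue
            q=P[l==i]; print(n,nm,st[i].tolist(),rect(q[:,:2]), 'z',np.percentile(q[:,2],[5,50,95]).round(4))
    show('mat',(v<45)&(abs(Z)<.01))
    show('slab',(Z>.006)&(Z<.025)&(s<70)&(v>140))
    show('tile',((h<9)|(h>175))&(s>110)&(Z>.05)&(Z<.14))
    show('boards',(Z>.045)&(Z<.068)&(h>9)&(h<30)&(s>60))
    show('shelf',(abs(Z)<.1)&(X>.4)&(X<.5)&(Y>.1)&(Y<.14))
    print(n,'tile hsv',H[232 if n=='side' else 165, 290 if n=='side' else 210])
E
```

```text
scene mat [302, 186, 63, 41, 1361] ((398.2884826660156, 217.06915283203125), (148.1215057373047, 165.7914276123047), 7.832505226135254) z [-0.0011  0.0013  0.0036]
scene slab [226, 153, 44, 20, 339] ((404.2798156738281, -170.72821044921875), (114.63368225097656, 135.13465881347656), 2.0589821338653564) z [0.0097 0.0138 0.0166]
scene slab [86, 171, 15, 12, 70] ((870.6642456054688, -483.1814880371094), (57.9588623046875, 18.289337158203125), 9.718481063842773) z [0.0064 0.0157 0.024 ]
scene slab [191, 206, 33, 23, 251] ((735.8495483398438, -33.433380126953125), (42.899635314941406, 104.4717788696289), 87.41704559326172) z [0.011  0.0184 0.0215]
scene slab [325, 245, 29, 36, 162] ((609.1610107421875, 372.3883972167969), (158.67385864257812, 10.189163208007812), 4.661512851715088) z [0.0075 0.0126 0.0156]
scene slab [350, 269, 38, 33, 566] ((628.2625122070312, 462.05767822265625), (109.9381332397461, 75.00376892089844), 0.04609145224094391) z [0.0068 0.013  0.021 ]
scene boards [159, 146, 88, 52, 757] ((611.1488037109375, -197.8936004638672), (136.10520935058594, 306.833251953125), 3.375
[... 2644 characters left out ...]
.0461 0.057  0.0612]
side boards [277, 230, 41, 17, 160] ((619.5565185546875, -201.24034118652344), (113.08707427978516, 28.31327247619629), 7.00740385055542) z [0.0475 0.0579 0.0669]
side boards [282, 251, 37, 15, 142] ((610.0802001953125, -264.83502197265625), (14.975281715393066, 100.32970428466797), 87.83653259277344) z [0.0464 0.0559 0.0672]
side boards [225, 310, 42, 31, 215] ((424.8270263671875, -408.5276184082031), (105.7158203125, 44.44149398803711), 18.772079467773438) z [0.0464 0.058  0.0648]
side shelf [203, 176, 33, 13, 272] ((449.9769287109375, 119.93164825439453), (39.50852966308594, 99.84977722167969), 89.94800567626953) z [-0.0047 -0.0013  0.0025]
side tile hsv [  9 125  90]
```

Units first: shifts go in shares of 600 mm and turns go in shares of 90 degrees. So 0.13 m / 0.6 = 0.2167, -0.08 m / 0.6 = -0.1333.

Call:
creep_tool(rows={"aperture": [1,1,1,1,1],"sx": [0.0833,0.1667,0.2167,0.2167,0.2167],"sy": [0,0,0,0,0],"sz": [-0.05,-0.1,-0.1333,-0.1333,-0.1333],"rx": [0,0,0,0,0],"ry": [0,0,0,0,0],"rz": [0,0,0,0,0]})

```text
time_s: 0.65
tcp_pos: [0.6248, -0.1309, 0.3027]
ee_rot: [[-0.002, -1.0, 0.001], [-1.0, 0.002, 0.001], [-0.001, -0.001, -1.0]]
wrist_force: [-0.3, 0.2, -1.1]
gripper_width: 1.002
gripper_force: 0.0
```

```bash
python3 - <<'E'
from h import *
c=cap('wrist');save(c,'w1.png');np.savez('/tmp/w1.npz',**c)
E
```

```text
(no output)
```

View pics/w1.png

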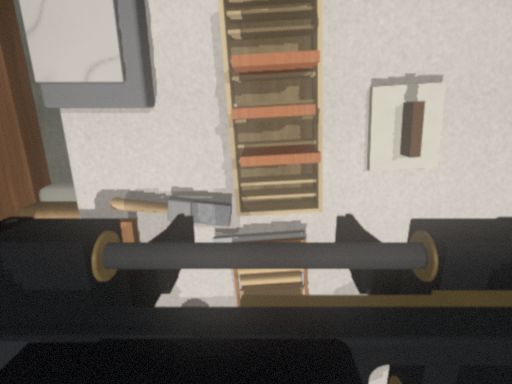

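w1 shows three tile tops at about (276,61), (274,112), (280,159), with empty end slots, and the slab at (406,127).

```bash
cat > tiles.py <<'E'
from h import *
def tiles(c,n):
    P=pts(c);H=hsv(c);h,s,v=H[...,0],H[...,1],H[...,2];X,Y,Z=P[...,0],P[...,1],P[...,2]
    m=((h<11)|(h>172))&(s>90)&(Z>.055)&(Z<.14)&(X>.5)&(X<.72)&(Y<-.03)&(Y>-.36)
    m=cv2.morphologyEx(m.astype(np.uint8),cv2.MORPH_OPEN,np.ones((2,2)))
    k,l,st,ce=cv2.connectedComponentsWithStats(m)
    for i in range(1,k):
        if st[i,4]<40: continue
        q=P[l==i];zt=np.percentile(q[:,2],97);t=q[q[:,2]>zt-.008]
        (cx,cy),(a,b),an=rect(t[:,:2])
        o=np.r_[np.median(q[:,0]),1]
        # plane of face: y = a + b x + c z using points below the top
        f=q[q[:,2]<zt-.012]
        co=np.linalg.lstsq(np.c_[np.ones(len(f)),f[:,0]-.61,f[:,2]-.08],f[:,1],rcond=None)[0] if len(f)>30 else None
        xs=np.percentile(t[:,0],[2,98])
        print(n,st[i].tolist(),'ztop',zt.round(4),'topC',round(cx,1),round(cy,1),'sz',round(a,1),round(b,1),'ang',round(an,1),'xr',xs.round(4),'face',None if co is None else co.round(4),len(f))
E
python3 - <<'E'
from tiles import *
for n in ['w1','side0','scene0']: tiles(dict(np.load(f'/tmp/{n}.npz')),n)
c=dict(np.load('/tmp/w1.npz'));P=pts(c);print('shelf',np.median(P[100:170,340:365,2]),'crate rim', P[60,225],P[60,321],P[130,233],P[130,321], P[210,280])
E
```

```text
w1 [236, 67, 15, 7, 56] ztop 0.1024 topC 639.6 -229.6 sz 10.7 58.0 ang 36.2 xr [0.6298 0.6609] face [-0.2527  0.0519  0.0028] 46
side0 [289, 207, 17, 9, 87] ztop 0.1161 topC 484.6 -497.0 sz 784.1 42.4 ang 67.5 xr [0.5973 0.653 ] face None 29
side0 [297, 218, 8, 9, 42] ztop 0.1156 topC 626.2 -197.6 sz 10.7 14.4 ang 84.6 xr [0.6207 0.633 ] face None 26
side0 [275, 220, 21, 13, 87] ztop 0.1164 topC 589.9 -200.7 sz 18.6 12.8 ang 5.8 xr [0.5818 0.5985] face [-0.1695 -0.1572 -1.161 ] 66
side0 [304, 226, 11, 14, 63] ztop 0.1013 topC 656.3 -202.3 sz 2.3 11.6 ang 85.8 xr [0.6506 0.662 ] face [-0.2251  0.5002 -0.3933] 47
side0 [285, 244, 24, 17, 157] ztop 0.1166 topC 465.5 -557.6 sz 657.6 28.9 ang 67.7 xr [0.3542 0.6007] face [-0.2632  0.0482 -0.0116] 128
scene0 [179, 144, 47, 39, 1054] ztop 0.117 topC 900.0 224.5 sz 1169.4 145.8 ang 55.4 xr [0.5656 1.2921] face [-0.1868  0.0469  0.0105] 750
shelf 0.0003112592050826535 crate rim [ 0.67909064 -0.26491036  0.05926581] [ 0.55290121 -0.2646805   0.0602147 ] [ 0.67114538 -0.17436688  0.06024579] [ 0.54837843 -0.17435561  0.06099656] [ 0.60382145 -0.05558355  0.05956326]
```

```bash
sed -i 's/^    m=((h<11).*/    m=(c["z_map"]>0)\&(Z>.07)\&(Z<.14)\&(X>.5)\&(X<.72)\&(Y<-.03)\&(Y>-.36)/' tiles.py
python3 - <<'E'
from tiles import *
for n in ['w1','side0','scene0']: tiles(dict(np.load(f'/tmp/{n}.npz')),n)
E
```

```text
w1 [232, 51, 89, 22, 1452] ztop 0.1177 topC 613.2 -256.3 sz 86.5 67.8 ang 37.6 xr [0.5671 0.6616] face [-0.2534  0.0789  0.0488] 428
w1 [232, 105, 85, 15, 888] ztop 0.1178 topC 616.6 -199.8 sz 99.2 10.8 ang 3.1 xr [0.5693 0.6644] face [-0.1937  0.0761 -0.03  ] 97
w1 [241, 149, 81, 18, 1171] ztop 0.1176 topC 603.9 -150.1 sz 73.6 89.0 ang 63.0 xr [0.5601 0.6549] face [-0.1435  0.0307 -0.384 ] 304
side0 [270, 206, 37, 20, 480] ztop 0.1161 topC 462.6 -486.7 sz 786.4 90.9 ang 67.5 xr [0.5061 0.6513] face [-0.1436  0.1195 -0.4349] 312
side0 [279, 221, 37, 21, 495] ztop 0.1165 topC 469.1 -513.5 sz 738.9 87.7 ang 65.2 xr [0.5635 0.6604] face [-0.2019  0.1178 -0.4976] 317
side0 [283, 238, 39, 22, 523] ztop 0.1164 topC 469.7 -540.5 sz 688.0 86.3 ang 63.4 xr [0.562  0.6582] face [-0.2604  0.1147 -0.4057] 330
scene0 [178, 144, 48, 35, 930] ztop 0.1172 topC 898.5 225.4 sz 1169.1 152.8 ang 55.6 xr [0.5652 1.2921] face [-0.1949  0.1109  0.6225] 627
```

```bash
cat > tiles.py <<'E'
from h import *
def tiles(c,n,ys,x0=.5,x1=.72,zlo=.055,out=True):
    P=pts(c);X,Y,Z=P[...,0],P[...,1],P[...,2]
    R=[]
    for y0 in ys:
        m=(c["z_map"]>0)&(Z>zlo)&(Z<.14)&(X>x0)&(X<x1)&(abs(Y-y0)<.024)
        q=P[m];zt=np.percentile(q[:,2],98);t=q[q[:,2]>zt-.006]
        (cx,cy),(a,b),an=rect(t[:,:2]);
        cm=np.median(t,0);b1=np.polyfit(t[:,0]-cm[0],t[:,1],1)
        xs=np.percentile(t[:,0],[1,99])
        prof=[(round(z0,3),np.round(np.percentile((q[:,1]-b1[0]*(q[:,0]-xs.mean()))[abs(q[:,2]-z0)<.006],[10,50,90])*1e3,1).tolist()) for z0 in (.07,.085,.1) if (abs(q[:,2]-z0)<.006).sum()>12]
        print(n,'ztop',zt.round(4),'x',xs.round(4),'mid',xs.mean().round(4),'y@mid',np.round(np.percentile(t[:,1]-b1[0]*(t[:,0]-xs.mean()),[5,50,95]),4),'ang',np.degrees(b1[0]).round(2),'N',len(t),prof)
E
python3 - <<'E'
from tiles import *
for n in ['w1','side0','scene0']: tiles(dict(np.load(f'/tmp/{n}.npz')),n,[-.256,-.2,-.147])
E
```

```text
w1 ztop 0.1178 x [0.566  0.6639] mid 0.6149 y@mid [-0.2639 -0.2582 -0.2526] ang 3.06 N 1065 [(0.07, [-252.7, -252.5, -252.4]), (0.085, [-252.6, -252.5, -252.4]), (0.1, [-252.6, -252.5, -252.4])]
w1 ztop 0.1179 x [0.5686 0.6666] mid 0.6176 y@mid [-0.2058 -0.2003 -0.1949] ang 3.03 N 888 []
w1 ztop 0.1176 x [0.5589 0.6573] mid 0.6081 y@mid [-0.1489 -0.1434 -0.1378] ang 3.08 N 820 [(0.07, [-149.2, -149.1, -149.0]), (0.085, [-149.2, -149.1, -149.0]), (0.1, [-149.2, -149.1, -148.9])]
side0 ztop 0.1165 x [0.5617 0.659 ] mid 0.6104 y@mid [-0.264  -0.2584 -0.2513] ang 3.2 N 185 [(0.07, [-264.4, -262.9, -261.5]), (0.085, [-264.1, -263.0, -261.5]), (0.1, [-264.3, -263.1, -261.3])]
side0 ztop 0.1169 x [0.5632 0.6614] mid 0.6123 y@mid [-0.2063 -0.2009 -0.1935] ang 3.44 N 171 [(0.07, [-206.3, -204.8, -203.1]), (0.085, [-206.4, -204.8, -202.6]), (0.1, [-206.2, -204.8, -203.4])]
side0 ztop 0.1166 x [0.5551 0.6532] mid 0.6042 y@mid [-0.1488 -0.1433 -0.1359] ang 3.17 N 156 [(0.07, [-148.9, -147.2, -145.7]), (0.085, [-149.4, -147.4, -145.1]), (0.1, [-149.3, -147.5, -145.5])]
scene0 ztop 0.1176 x [0.5633 0.664 ] mid 0.6137 y@mid [-0.2624 -0.2539 -0.2487] ang 2.92 N 83 [(0.07, [-254.4, -250.9, -248.5]), (0.085, [-254.5, -250.8, -248.5]), (0.1, [-253.4, -250.8, -248.7])]
scene0 ztop 0.1172 x [0.568  0.6655] mid 0.6167 y@mid [-0.2029 -0.1955 -0.1903] ang 3.52 N 86 [(0.07, [-198.4, -193.0, -191.5]), (0.085, [-194.7, -192.8, -190.4]), (0.1, [-195.6, -192.8, -190.4])]
scene0 ztop 0.1174 x [0.5607 0.6549] mid 0.6078 y@mid [-0.1458 -0.1376 -0.1334] ang 2.76 N 86 [(0.07, [-137.6, -134.6, -133.1]), (0.085, [-137.7, -134.9, -133.1]), (0.1, [-137.7, -135.3, -133.1])]
```

Tiles stand upright (tops 0.117, yaw ≈3.05°, 98 mm long in view), consistent across views. Now the tray, by the wrist camera in the same orientation.

To row units: -0.4 m / 0.6 = -0.6667, -0.35 m / 0.6 = -0.5833.

Call:
creep_tool(rows={"aperture": [1,1,1,1,1,1,1,1],"sx": [-0.0833,-0.1667,-0.25,-0.3333,-0.4167,-0.5,-0.5833,-0.6667],"sy": [0,0,0,0,0,0,0,0],"sz": [0,0,0,0,0,0,0,0],"rx": [0,0,0,0,0,0,0,0],"ry": [0,0,0,0,0,0,0,0],"rz": [0,0,0,0,0,0,0,0]})

```text
time_s: 1.5
tcp_pos: [0.6231, 0.2736, 0.3009]
ee_rot: [[0.002, -1.0, -0.003], [-1.0, -0.002, -0.001], [0.001, 0.003, -1.0]]
wrist_force: [-0.0, -0.7, -0.1]
gripper_width: 1.001
gripper_force: 0.0
```

Call:
creep_tool(rows={"aperture": [1,1,1],"sx": [-0.0167,-0.0167,-0.0167],"sy": [0,0,0],"sz": [0,0,0],"rx": [0,0,0],"ry": [0,0,0],"rz": [0,0,0]})

```text
time_s: 1.8
tcp_pos: [0.6242, 0.28, 0.3015]
ee_rot: [[0.001, -1.0, -0.002], [-1.0, -0.001, -0.001], [0.001, 0.002, -1.0]]
wrist_force: [0.6, 0.2, 0.3]
gripper_width: 0.996
gripper_force: 0.0
```

```bash
python3 - <<'E'
from h import *
c=cap('wrist');save(c,'w2.png');np.savez('/tmp/w2.npz',**c)
P=pts(c);X,Y,Z=P[...,0],P[...,1],P[...,2]
m=((c['z_map']>0)&(Z>.048)&(Z<.068)&(X>.5)&(X<.72)&(Y>.02)&(Y<.37)).astype(np.uint8)
k,l,st,ce=cv2.connectedComponentsWithStats(m)
for i in range(1,k):
    if st[i,4]<100: continue
    q=P[l==i];a=np.polyfit(q[:,0]-q[:,0].mean(),q[:,1],1);xs=np.percentile(q[:,0],[1,99]);xm=xs.mean()
    print(st[i].tolist(),'z95',np.percentile(q[:,2],95).round(4),'x',xs.round(4),xm.round(4),'y',np.percentile(q[:,1]-a[0]*(q[:,0]-xm),[2,50,98]).round(4),'ang',np.degrees(a[0]).round(2))
H=hsv(c);m=((H[...,2]<50)&(abs(Z)<.008)&(X<.52)&(X>.3)&(c['z_map']>0)).astype(np.uint8)
k,l,st,ce=cv2.connectedComponentsWithStats(m)
for i in range(1,k):
    if st[i,4]>300: print('mat',st[i].tolist(),rect(P[l==i][:,:2]),np.median(P[l==i][:,2]))
E
```

```text
[232, 0, 54, 6, 172] z95 0.0564 x [0.6025 0.6677] 0.6351 y [0.0737 0.0753 0.0765] ang 3.48
[235, 24, 77, 20, 1084] z95 0.0592 x [0.5667 0.6643] 0.6155 y [0.1053 0.1142 0.1205] ang 4.24
[236, 42, 77, 19, 1027] z95 0.0592 x [0.5647 0.6625] 0.6136 y [0.1261 0.1347 0.1413] ang 4.28
[240, 79, 74, 18, 909] z95 0.0591 x [0.5616 0.6593] 0.6104 y [0.1717 0.1797 0.187 ] ang 4.25
[241, 95, 73, 17, 866] z95 0.0592 x [0.5599 0.6573] 0.6086 y [0.1924 0.2001 0.2077] ang 4.24
[244, 129, 71, 16, 801] z95 0.0591 x [0.5565 0.6539] 0.6052 y [0.2381 0.2451 0.2533] ang 4.24
[245, 143, 71, 17, 783] z95 0.0591 x [0.555  0.6525] 0.6037 y [0.2588 0.2655 0.2742] ang 4.19
[248, 174, 68, 16, 739] z95 0.0589 x [0.5518 0.6489] 0.6004 y [0.3046 0.3105 0.3194] ang 4.29
[249, 188, 68, 15, 716] z95 0.0589 x [0.5496 0.6475] 0.5985 y [0.3255 0.3312 0.3403] ang 4.29
```

View pics/w2.png

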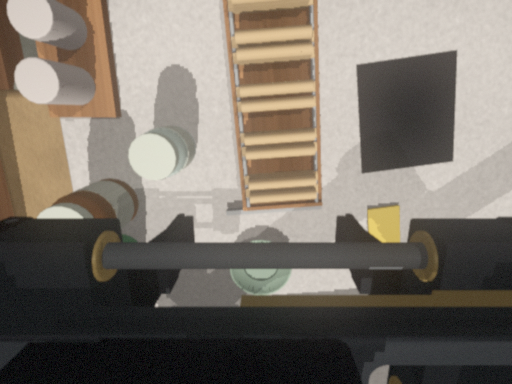

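w2 shows gap pairs at rows ≈43, 88, 136, 181 (boards' tops 0.059), mat at (408,112). Gaps 1–3 lie at (.6146,.1233), (.6095,.1897), (.6045,.2561), yaw 4.24°, spacing 66.6 mm – consistent. I'll fill 3, 2, 1.

To row units: 0.4 m / 0.6 = 0.6667, 0.35 m / 0.6 = 0.5833, 68 degrees / 90 = 0.7556.

```bash
cat > d.py <<'E'
import sys,numpy as np
from station import r
from scipy.spatial.transform import Rotation as R
x,y,z,a=map(float,sys.argv[1:5]) # a: world yaw of tool y minus 90 (tile yaw)
s=r.sense();M=s['ee_rot'];a=np.radians(a)
T=np.c_[[-np.cos(a),-np.sin(a),0],[-np.sin(a),np.cos(a),0],[0,0,-1]]
print('d',(M.T@(np.array([x,y,z])-s['tcp_pos'])).round(4),'rot',np.degrees(R.from_matrix(M.T@T).as_rotvec()).round(2),'tcp',s['tcp_pos'].round(4),'t',s['time_s'])
E
```

Call:
creep_tool(rows={"aperture": [0.46,0.46,0.46,0.46,0.46,0.46,0.46,0.46],"sx": [0.0833,0.1667,0.25,0.3333,0.4167,0.5,0.5833,0.6667],"sy": [0.0033,0.0067,0.01,0.0133,0.0167,0.02,0.0233,0.0267],"sz": [0,0,0,0,0,0,0,0],"rx": [0,0,0,0,0,0,0,0],"ry": [0,0,0,0,0,0,0,0],"rz": [0.0944,0.1889,0.2833,0.3778,0.4722,0.5667,0.6611,0.7556]})

```text
time_s: 2.65
tcp_pos: [0.6075, -0.1233, 0.3034]
ee_rot: [[-0.93, -0.367, 0.001], [-0.367, 0.93, -0.0], [-0.001, -0.0, -1.0]]
wrist_force: [1.0, 0.3, 0.2]
gripper_width: 0.474
gripper_force: 0.0
```

```bash
python3 d.py 0.6081 -0.1434 0.16 3.05
python3 - <<'E'
from h import *
c=dict(np.load('/tmp/w2.npz'));P=pts(c);H=hsv(c);Z=P[...,2]
m=((H[...,2]<55)).astype(np.uint8);m[200:]=0;m[:,:330]=0
k,l,st,ce=cv2.connectedComponentsWithStats(m)
for i in range(1,k):
    if st[i,4]>1000:
        co=cv2.findContours((l==i).astype(np.uint8),0,1)[0][0][:,0]
        q=np.array([ray(c,u,v,.001) for u,v in co]);print(st[i],rect(q[:,:2]),np.median(Z[l==i]))
E
```

```text
d [ 0.0069 -0.0188  0.1434] rot [-0.02  0.05 18.47] tcp [ 0.6075 -0.1233  0.3034] t 2.65
```

To row units: 0.14 m / 0.6 = 0.2333, 0.11 m / 0.6 = 0.1833, 18.5 degrees / 90 = 0.2056.

Call:
creep_tool(rows={"aperture": [0.46,0.46,0.46,0.46,0.46,0.46,0.46],"sx": [0.0033,0.0117,0.0117,0.0117,0.0117,0.0117,0.0117],"sy": [-0.0083,-0.0317,-0.0317,-0.0317,-0.0317,-0.0317,-0.0317],"sz": [0,0.05,0.1167,0.1833,0.2333,0.2333,0.2333],"rx": [0,0,0,0,0,0,0],"ry": [0,0,0,0,0,0,0],"rz": [0.0778,0.1556,0.2056,0.2056,0.2056,0.2056,0.2056]})

```text
time_s: 3.35
tcp_pos: [0.6096, -0.1413, 0.1637]
ee_rot: [[-0.998, -0.06, 0.001], [-0.06, 0.998, -0.001], [-0.001, -0.001, -1.0]]
wrist_force: [0.6, -0.4, 1.0]
gripper_width: 0.457
gripper_force: 0.0
```

```bash
python3 d.py 0.6081 -0.1434 0.063 3.05
python3 - <<'E'
from h import *
c=dict(np.load('/tmp/w2.npz'));P=pts(c);H=hsv(c);print(H[112,408],P[112,408],H[70,370])
V=H[...,2];m=((V<H[112,408,2]+25)).astype(np.uint8);m[200:]=0;m[:,:330]=0
k,l,st,ce=cv2.connectedComponentsWithStats(m)
for i in range(1,k):
    if st[i,4]>1000:
        co=max(cv2.findContours((l==i).astype(np.uint8),0,1)[0],key=len)[:,0]
        q=np.array([ray(c,u,v,.001) for u,v in co]);print(st[i],rect(q[:,:2]))
c=cap('wrist');save(c,'w3.png')
E
```

```text
d [ 0.0017 -0.0019  0.1007] rot [-0.06  0.04  0.38] tcp [ 0.6096 -0.1413  0.1637] t 3.35
[18 21 61] [0.40076216 0.21158499 0.00207827] [13 27 84]
[ 359   53   96  119 9677] ((402.08807373046875, 215.85433959960938), (146.53663635253906, 165.36680603027344), 7.8102545738220215)
```

View pics/w3.png

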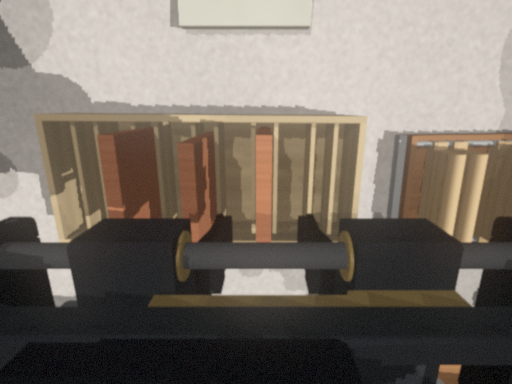

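w3: the tile top (264,185) lies midway between the fingers (222 and 312). Descend and grip.

To row units: 0.1 m / 0.6 = 0.1667, 0.09 m / 0.6 = 0.15, 0.3 degrees / 90 = 0.0033.

Call:
creep_tool(rows={"aperture": [0.46,0.46,0.46,0.46,0.46,0.46],"sx": [0.0017,0.0017,0.0017,0.0017,0.0017,0.0017],"sy": [-0.0017,-0.0017,-0.0017,-0.0017,-0.0017,-0.0017],"sz": [0.05,0.1,0.15,0.1667,0.1667,0.1667],"rx": [0,0,0,0,0,0],"ry": [0,0,0,0,0,0],"rz": [0.0033,0.0033,0.0033,0.0033,0.0033,0.0033]})

```text
time_s: 4.0
tcp_pos: [0.6105, -0.1412, 0.0649]
ee_rot: [[-0.998, -0.056, 0.004], [-0.056, 0.998, -0.001], [-0.004, -0.001, -1.0]]
wrist_force: [0.5, 0.0, 0.3]
gripper_width: 0.461
gripper_force: 0.0
```

```bash
python3 d.py 0.6081 -0.1434 0.063 3.05
```

```text
d [ 0.0025 -0.0021  0.0019] rot [-0.05  0.24  0.18] tcp [ 0.6105 -0.1412  0.0649] t 4.0
```

To row units: 0.0025 m / 0.6 = 0.0042, -0.002 m / 0.6 = -0.0033, 0.2 degrees / 90 = 0.0022.

Call:
creep_tool(rows={"aperture": [0.46,0.46],"sx": [0.0042,0.0042],"sy": [-0.0033,-0.0033],"sz": [0.0033,0.0033],"rx": [0,0],"ry": [0.0022,0.0022],"rz": [0,0]})

```text
time_s: 4.2
tcp_pos: [0.6068, -0.1433, 0.0619]
ee_rot: [[-0.998, -0.056, -0.001], [-0.056, 0.998, -0.0], [0.001, -0.0, -1.0]]
wrist_force: [-0.1, 0.8, 0.4]
gripper_width: 0.457
gripper_force: 0.0
```

Call:
creep_tool(rows={"aperture": [0,0,0,0,0,0],"sx": [0,0,0,0,0,0],"sy": [0,0,0,0,0,0],"sz": [0,0,0,0,0,0],"rx": [0,0,0,0,0,0],"ry": [0,0,0,0,0,0],"rz": [0,0,0,0,0,0]})

```text
time_s: 4.8
tcp_pos: [0.6063, -0.1431, 0.0605]
ee_rot: [[-0.998, -0.056, -0.004], [-0.056, 0.998, -0.0], [0.004, -0.0, -1.0]]
wrist_force: [0.6, 0.6, -0.5]
gripper_width: 0.136
gripper_force: 30.0
```

```bash
python3 d.py 0.6081 -0.1434 0.063 3.05
```

```text
d [-0.0018 -0.0004 -0.0025] rot [-0.   -0.2   0.16] tcp [ 0.6063 -0.1431  0.0605] t 4.8
```

To row units: -0.11 m / 0.6 = -0.1833, -0.07 m / 0.6 = -0.1167.

Call:
creep_tool(rows={"aperture": [0,0,0,0],"sx": [0,0,0,0],"sy": [0,0,0,0],"sz": [-0.05,-0.1167,-0.1833,-0.1833],"rx": [0,0,0,0],"ry": [0,0,0,0],"rz": [0,0,0,0]})

```text
time_s: 5.2
tcp_pos: [0.6103, -0.1436, 0.177]
ee_rot: [[-0.998, -0.057, 0.009], [-0.057, 0.998, -0.002], [-0.009, -0.002, -1.0]]
wrist_force: [0.9, -0.1, -1.2]
gripper_width: 0.136
gripper_force: 30.0
```

```bash
python3 d.py 0.6045 0.2561 0.17 4.24
```

```text
d [-0.0169  0.3994  0.0062] rot [-0.14  0.5  -0.98] tcp [ 0.6103 -0.1436  0.177 ] t 5.2
```

To row units: 0.395 m / 0.6 = 0.6583, 0.35 m / 0.6 = 0.5833, -1 degrees / 90 = -0.0111.

Call:
creep_tool(rows={"aperture": [0,0,0,0,0,0,0,0],"sx": [-0.0033,-0.0067,-0.01,-0.0133,-0.0167,-0.0217,-0.0283,-0.0333],"sy": [0.0833,0.1667,0.25,0.3333,0.4167,0.5,0.5833,0.6583],"sz": [0,0,0,0,0,0,0,0],"rx": [0,0,0,0,0,0,0,0],"ry": [0,0,0,0,0,0,0,0],"rz": [-0.0056,-0.0111,-0.0111,-0.0111,-0.0111,-0.0111,-0.0111,-0.0111]})

```text
time_s: 6.0
tcp_pos: [0.6035, 0.2545, 0.169]
ee_rot: [[-0.997, -0.074, -0.006], [-0.074, 0.997, -0.001], [0.006, -0.001, -1.0]]
wrist_force: [1.1, -1.0, -2.8]
gripper_width: 0.136
gripper_force: 30.0
```

Call:
creep_tool(rows={"aperture": [0,0,0,0],"sx": [0,0,0,0],"sy": [0,0,0,0],"sz": [0,0,0,0],"rx": [0,0,0,0],"ry": [0,0,0,0],"rz": [0,0,0,0]})

```text
time_s: 6.4
tcp_pos: [0.6045, 0.251, 0.1701]
ee_rot: [[-0.997, -0.071, -0.004], [-0.071, 0.997, -0.001], [0.004, -0.0, -1.0]]
wrist_force: [-0.0, 0.9, -2.8]
gripper_width: 0.137
gripper_force: 30.0
```

```bash
python3 d.py 0.6045 0.2561 0.17 4.24
python3 - <<'E'
from tiles import *
c=cap('wrist');save(c,'w4.png');np.savez('/tmp/w4.npz',**c)
s=cap('side');np.savez('/tmp/s4.npz',**s);save(s,'s4.png')
E
```

```text
d [-0.0004  0.0051  0.0001] rot [-0.03 -0.26 -0.14] tcp [0.6045 0.251  0.1701] t 6.4
```

View pics/w4.png

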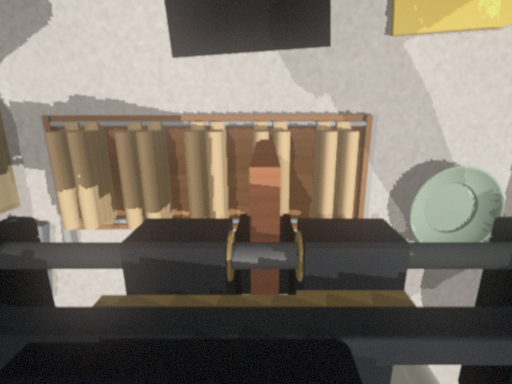

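View pics/s4.png

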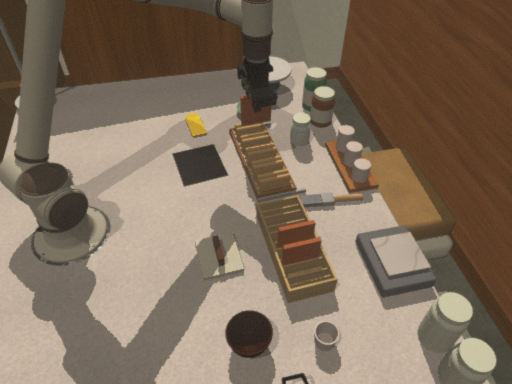

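w4 shows the held tile's end (foot at (263,145), top at (264,170)) right over pair 3 (boards at x≈262 and 281 px); need a +y shift of ~5 mm. Measure the end face.

```bash
cat > endf.py <<'E'
from h import *
def endface(c,verbose=True):
    P=pts(c);X,Y,Z=P[...,0],P[...,1],P[...,2];s=r.sense();t=s['tcp_pos']
    m=(c['z_map']>0)&(abs(X-t[0]+.05)<.012)&(abs(Y-t[1])<.02)&(Z>t[2]-.06)&(Z<t[2]+.055)
    q=P[m]
    for dz in (-.05,-.04,-.03,-.015,0,.015,.03):
        w=q[abs(q[:,2]-t[2]-dz)<.004]
        if len(w)>3: print('z',round(t[2]+dz,3),'x',np.median(w[:,0]).round(4),'y',np.percentile(w[:,1],[3,50,97]).round(4),len(w))
    # boards
    m=((c['z_map']>0)&(Z>.046)&(Z<.066)&(X>.5)&(X<.58)&(Y>.02)&(Y<.37)).astype(np.uint8)
    k,l,st,ce=cv2.connectedComponentsWithStats(m)
    for i in range(1,k):
        if st[i,4]<60: continue
        q=P[l==i];print('board x0',np.percentile(q[:,0],2).round(4),'y',np.percentile(q[:,1],[3,50,97]).round(4))
E
python3 - <<'E'
from endf import *
endface(dict(np.load('/tmp/w4.npz')))
E
```

```text
z 0.121 x 0.5563 y [0.2448 0.2472 0.2497] 8
z 0.131 x 0.5562 y [0.243  0.2483 0.252 ] 23
z 0.141 x 0.5563 y [0.2419 0.2469 0.252 ] 17
z 0.156 x 0.5562 y [0.242  0.2482 0.2531] 29
z 0.171 x 0.5563 y [0.2419 0.2473 0.2528] 32
z 0.186 x 0.5564 y [0.2419 0.2476 0.2528] 52
z 0.201 x 0.5564 y [0.242  0.2474 0.2529] 72
board x0 0.5689 y [0.0389 0.0592 0.072 ]
board x0 0.5654 y [0.1042 0.1134 0.1179]
board x0 0.5637 y [0.1247 0.1339 0.139 ]
board x0 0.5603 y [0.1702 0.1788 0.1849]
board x0 0.5588 y [0.1912 0.1993 0.2058]
board x0 0.555 y [0.2353 0.2411 0.2506]
board x0 0.5539 y [0.2572 0.2649 0.272 ]
board x0 0.5506 y [0.3022 0.3088 0.3172]
board x0 0.5491 y [0.323  0.3291 0.3379]
```

To row units: 0.042 m / 0.6 = 0.07, 0.01 m / 0.6 = 0.0167, 0.2 degrees / 90 = 0.0022.

Call:
creep_tool(rows={"aperture": [0,0,0,0,0,0],"sx": [0.0033,0.0033,0.0033,0.0033,0.0033,0.0033],"sy": [0.01,0.01,0.01,0.01,0.01,0.01],"sz": [0.0167,0.05,0.07,0.07,0.07,0.07],"rx": [0,0,0,0,0,0],"ry": [0.0022,0.0022,0.0022,0.0022,0.0022,0.0022],"rz": [-0.0011,-0.0011,-0.0011,-0.0011,-0.0011,-0.0011]})

```text
time_s: 7.1
tcp_pos: [0.6027, 0.2586, 0.1294]
ee_rot: [[-0.997, -0.075, -0.005], [-0.075, 0.997, 0.0], [0.005, 0.001, -1.0]]
wrist_force: [0.2, 0.4, -2.1]
gripper_width: 0.136
gripper_force: 30.0
```

```bash
python3 d.py 0.6030 0.2565 0.066 4.24
python3 - <<'E'
from endf import *
endface(cap('wrist'))
E
```

```text
d [-0.0005 -0.0021  0.0634] rot [ 0.04 -0.3   0.07] tcp [0.6027 0.2586 0.1294] t 7.1
z 0.08 x 0.5544 y [0.2523 0.2547 0.2571] 8
z 0.09 x 0.5544 y [0.2506 0.2551 0.2594] 25
z 0.1 x 0.5544 y [0.2494 0.2547 0.2601] 18
z 0.115 x 0.5544 y [0.2495 0.2547 0.26  ] 30
z 0.13 x 0.5545 y [0.2492 0.255  0.2602] 39
z 0.145 x 0.5546 y [0.2493 0.2547 0.2602] 46
z 0.16 x 0.5546 y [0.2492 0.255  0.2605] 71
board x0 0.569 y [0.0407 0.0611 0.072 ]
board x0 0.5653 y [0.1044 0.114  0.1183]
board x0 0.5638 y [0.1252 0.1344 0.1392]
board x0 0.5605 y [0.1704 0.1794 0.185 ]
board x0 0.5589 y [0.1911 0.1997 0.206 ]
board x0 0.5553 y [0.2357 0.2415 0.2486]
board x0 0.5537 y [0.2584 0.2682 0.2725]
board x0 0.5504 y [0.3023 0.3088 0.3173]
board x0 0.5488 y [0.323  0.3291 0.3379]
```

To row units: 0.05 m / 0.6 = 0.0833, 0.045 m / 0.6 = 0.075, 0.2 degrees / 90 = 0.0022.

Call:
creep_tool(rows={"aperture": [0,0,0,0,0],"sx": [0,0,0,0,0],"sy": [-0.0017,-0.0017,-0.0017,-0.0017,-0.0017],"sz": [0.02,0.04,0.06,0.075,0.0833],"rx": [0,0,0,0,0],"ry": [0.0022,0.0022,0.0022,0.0022,0.0022],"rz": [0,0,0,0,0]})

```text
time_s: 7.65
tcp_pos: [0.6017, 0.2572, 0.0775]
ee_rot: [[-0.997, -0.075, -0.011], [-0.075, 0.997, -0.001], [0.011, -0.0, -1.0]]
wrist_force: [0.2, -0.2, 0.8]
gripper_width: 0.135
gripper_force: 30.0
```

Call:
creep_tool(rows={"aperture": [0,0,0],"sx": [0,0,0],"sy": [0,0,0],"sz": [0.0083,0.0167,0.0167],"rx": [0,0,0],"ry": [0,0,0],"rz": [0,0,0]})

```text
time_s: 7.95
tcp_pos: [0.6016, 0.2572, 0.0675]
ee_rot: [[-0.997, -0.075, -0.011], [-0.075, 0.997, -0.001], [0.011, 0.0, -1.0]]
wrist_force: [1.3, 0.2, -4.7]
gripper_width: 0.136
gripper_force: 30.0
```

```bash
python3 d.py 0.6030 0.2555 0.066 4.24
```

```text
d [-0.0013 -0.0018  0.0015] rot [ 0.01 -0.62  0.05] tcp [0.6016 0.2572 0.0675] t 7.95
```

To row units: 0.004 m / 0.6 = 0.0067, 0.003 m / 0.6 = 0.005, 0.5 degrees / 90 = 0.0056.

Call:
creep_tool(rows={"aperture": [0,0,0,0],"sx": [0,0,0,0],"sy": [0,0,0,0],"sz": [0.0017,0.005,0.0067,0.0067],"rx": [0,0,0,0],"ry": [0.0056,0.0056,0.0056,0.0056],"rz": [0,0,0,0]})

```text
time_s: 8.35
tcp_pos: [0.6018, 0.2573, 0.0651]
ee_rot: [[-0.997, -0.075, -0.018], [-0.075, 0.997, -0.001], [0.019, 0.0, -1.0]]
wrist_force: [0.4, -1.0, 2.7]
gripper_width: 0.132
gripper_force: 30.0
```

```bash
python3 d.py 0.6030 0.2555 0.066 4.24
python3 - <<'E'
from endf import *
c=cap('wrist');endface(c);save(c,'w5.png')
E
```

```text
d [-0.0011 -0.0019 -0.0009] rot [ 0.01 -1.06  0.07] tcp [0.6018 0.2573 0.0651] t 8.35
z 0.015 x 0.5428 y [0.2385 0.2552 0.2756] 393
z 0.025 x 0.5501 y [0.238  0.2608 0.2743] 510
z 0.035 x 0.5536 y [0.2387 0.2557 0.2738] 55
z 0.05 x 0.5538 y [0.239  0.2581 0.2755] 124
z 0.065 x 0.5536 y [0.2482 0.2537 0.259 ] 41
z 0.08 x 0.5538 y [0.248  0.2535 0.2589] 48
z 0.095 x 0.5541 y [0.248  0.2538 0.2592] 70
board x0 0.5533 y [0.2339 0.2576 0.2752]
board x0 0.5639 y [0.1063 0.1258 0.1391]
board x0 0.5603 y [0.171  0.18   0.1852]
board x0 0.5588 y [0.1915 0.2002 0.2061]
board x0 0.5504 y [0.3022 0.3083 0.3169]
board x0 0.5489 y [0.323  0.3284 0.3374]
```

View pics/w5.png

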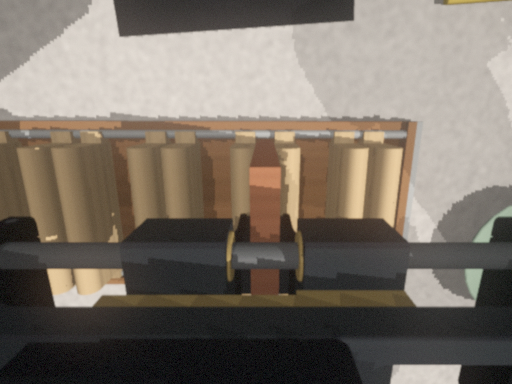

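w5: tile stands between the pair 3 boards (264,190). I turned pitch the wrong way by 1°; correct it and press to the floor.

To row units: 0.003 m / 0.6 = 0.005, 0.002 m / 0.6 = 0.0033, -1 degrees / 90 = -0.0111.

Call:
creep_tool(rows={"aperture": [0,0,0,0,0],"sx": [0,0,0,0,0],"sy": [0,0,0,0,0],"sz": [0,0.0017,0.0033,0.005,0.005],"rx": [0,0,0,0,0],"ry": [-0.0111,-0.0111,-0.0111,-0.0111,-0.0111],"rz": [0,0,0,0,0]})

```text
time_s: 8.9
tcp_pos: [0.6016, 0.2573, 0.0644]
ee_rot: [[-0.997, -0.076, -0.0], [-0.076, 0.997, -0.0], [0.0, -0.0, -1.0]]
wrist_force: [-2.8, -0.9, 13.0]
gripper_width: 0.135
gripper_force: 30.0
```

```bash
python3 d.py 0.6030 0.2555 0.066 4.24
python3 - <<'E'
from tiles import *
c=cap('wrist')
tiles(c,'held',[.2555],zlo=.1,x1=.59)
E
```

```text
d [-0.0013 -0.0019 -0.0016] rot [-0.01 -0.02  0.12] tcp [0.6016 0.2573 0.0644] t 8.9
held ztop 0.1388 x [0.5647 0.5899] mid 0.5773 y@mid [0.2363 0.266  0.2767] ang 3.94 N 68 [(0.1, [250.4, 254.9, 259.7])]
```

Force rises at TCP 0.0644, i.e. foot ≈0.010: on the floor. Release and lift.

To row units: -0.11 m / 0.6 = -0.1833, -0.07 m / 0.6 = -0.1167.

Call:
creep_tool(rows={"aperture": [0.4,0.4,0.4,0.4,0.4,0.4,0.4],"sx": [0,0,0,0,0,0,0],"sy": [0,0,0,0,0,0,0],"sz": [-0.0033,-0.0033,-0.0033,-0.05,-0.1167,-0.1833,-0.1833],"rx": [0,0,0,0,0,0,0],"ry": [0,0,0,0,0,0,0],"rz": [0,0,0,0,0,0,0]})

```text
time_s: 9.65
tcp_pos: [0.6051, 0.2589, 0.1781]
ee_rot: [[-0.997, -0.076, 0.009], [-0.076, 0.997, 0.006], [-0.01, 0.005, -1.0]]
wrist_force: [0.1, 0.4, 0.3]
gripper_width: 0.4
gripper_force: 0.0
```

```bash
python3 d.py 0.6176 -0.2003 0.17 3.05
python3 - <<'E'
from tiles import *
c=cap('wrist')
tiles(c,'w',[.2555])
s=cap('side');tiles(s,'side',[.2555],zlo=.07)
s=cap('scene');tiles(s,'scene',[.2555],zlo=.07)
E
```

```text
d [ 0.0225 -0.4588  0.0056] rot [0.28 0.56 1.31] tcp [0.6051 0.2589 0.1781] t 9.65
w ztop 0.1214 x [0.5536 0.6433] mid 0.5985 y@mid [0.2515 0.2565 0.2622] ang 4.28 N 1639 [(0.085, [252.4, 256.7, 261.1]), (0.1, [252.4, 256.8, 261.1])]
side ztop 0.1208 x [0.55   0.6452] mid 0.5976 y@mid [0.2489 0.2556 0.2634] ang 4.28 N 88 [(0.07, [250.5, 252.6, 256.0]), (0.085, [248.8, 251.9, 255.4]), (0.1, [249.3, 252.1, 255.1])]
scene ztop 0.1214 x [0.5536 0.6515] mid 0.6026 y@mid [0.2531 0.2595 0.2649] ang 4.7 N 129 [(0.07, [260.6, 264.9, 265.8]), (0.085, [259.0, 264.7, 265.4]), (0.1, [258.2, 264.4, 265.3])]
```

Units first: shifts go in shares of 600 mm and turns go in shares of 90 degrees. So -0.4 m / 0.6 = -0.6667, -0.35 m / 0.6 = -0.5833, 1.3 degrees / 90 = 0.0144.

Call:
creep_tool(rows={"aperture": [0.46,0.46,0.46,0.46,0.46,0.46,0.46,0.46],"sx": [0.005,0.01,0.015,0.02,0.025,0.03,0.0333,0.0367],"sy": [-0.0833,-0.1667,-0.25,-0.3333,-0.4167,-0.5,-0.5833,-0.6667],"sz": [0,0,0,0,0,0,0,0],"rx": [0,0,0,0,0,0,0,0],"ry": [0,0.0022,0.0022,0.0022,0.0022,0.0022,0.0022,0.0022],"rz": [0.0111,0.0144,0.0144,0.0144,0.0144,0.0144,0.0144,0.0144]})

```text
time_s: 10.6
tcp_pos: [0.6085, -0.1445, 0.1692]
ee_rot: [[-0.999, -0.052, -0.009], [-0.052, 0.999, -0.0], [0.009, 0.0, -1.0]]
wrist_force: [1.0, -0.0, -0.7]
gripper_width: 0.461
gripper_force: 0.0
```

Call:
creep_tool(rows={"aperture": [0.46,0.46,0.46,0.46,0.46],"sx": [0.0017,0.0017,0.0017,0.0017,0.0017],"sy": [-0.0833,-0.1,-0.1,-0.1,-0.1],"sz": [0,0,0,0,0],"rx": [0,0,0,0,0],"ry": [0,0,0,0,0],"rz": [0,0,0,0,0]})

```text
time_s: 11.1
tcp_pos: [0.6119, -0.201, 0.1709]
ee_rot: [[-0.999, -0.054, -0.006], [-0.054, 0.999, 0.0], [0.006, 0.0, -1.0]]
wrist_force: [-0.6, -0.1, 0.4]
gripper_width: 0.456
gripper_force: 0.0
```

```bash
python3 d.py 0.6170 -0.2003 0.062 3.05
python3 - <<'E'
from endf import *
from tiles import tiles
c=cap('wrist');tiles(c,'w',[-.2003,-.2582],zlo=.1)
E
```

```text
d [-0.0059  0.0004  0.1089] rot [ 0.02 -0.36  0.06] tcp [ 0.6119 -0.201   0.1709] t 11.1
w ztop 0.1176 x [0.5675 0.6475] mid 0.6075 y@mid [-0.2057 -0.2002 -0.195 ] ang 3.08 N 1461 [(0.1, [-204.7, -200.2, -195.8])]
w ztop 0.1177 x [0.5652 0.6491] mid 0.6072 y@mid [-0.2636 -0.2577 -0.2524] ang 3.47 N 1641 [(0.1, [-252.7, -252.4, -252.2])]
```

To row units: 0.108 m / 0.6 = 0.18, -0.0055 m / 0.6 = -0.0092, -0.3 degrees / 90 = -0.0033.

Call:
creep_tool(rows={"aperture": [0.46,0.46,0.46,0.46,0.46,0.46,0.46],"sx": [-0.0092,-0.0092,-0.0092,-0.0092,-0.0092,-0.0092,-0.0092],"sy": [0,0,0,0,0,0,0],"sz": [0.05,0.1,0.15,0.18,0.18,0.18,0.18],"rx": [0,0,0,0,0,0,0],"ry": [-0.0033,-0.0033,-0.0033,-0.0033,-0.0033,-0.0033,-0.0033],"rz": [0,0,0,0,0,0,0]})

```text
time_s: 11.85
tcp_pos: [0.6182, -0.202, 0.0653]
ee_rot: [[-0.999, -0.054, 0.003], [-0.054, 0.999, -0.001], [-0.003, -0.001, -1.0]]
wrist_force: [0.1, 1.1, 0.0]
gripper_width: 0.463
gripper_force: 0.0
```

```bash
python3 d.py 0.6170 -0.2003 0.062 3.05
```

```text
d [0.0011 0.0017 0.0033] rot [-0.05  0.18  0.02] tcp [ 0.6182 -0.202   0.0653] t 11.85
```

To row units: 0.003 m / 0.6 = 0.005, 0.001 m / 0.6 = 0.0017.

Call:
creep_tool(rows={"aperture": [0.46,0,0,0,0,0,0,0],"sx": [0,0,0,0,0,0,0,0],"sy": [0.0017,0.0017,0.0017,0.0017,0.0017,0.0017,0.0017,0.0017],"sz": [0.005,0.005,0.005,0.005,0.005,0.005,0.005,0.005],"rx": [0,0,0,0,0,0,0,0],"ry": [0,0,0,0,0,0,0,0],"rz": [0,0,0,0,0,0,0,0]})

```text
time_s: 12.65
tcp_pos: [0.6168, -0.2014, 0.0605]
ee_rot: [[-0.999, -0.052, 0.0], [-0.052, 0.999, -0.0], [-0.0, -0.0, -1.0]]
wrist_force: [-0.0, 0.3, -0.4]
gripper_width: 0.136
gripper_force: 30.0
```

Call:
creep_tool(rows={"aperture": [0,0,0,0,0],"sx": [0,0,0,0,0],"sy": [0,0,0,0,0],"sz": [-0.05,-0.1167,-0.1667,-0.1667,-0.1667],"rx": [0,0,0,0,0],"ry": [0,0,0,0,0],"rz": [0,0,0,0,0]})

```text
time_s: 13.15
tcp_pos: [0.6163, -0.201, 0.16]
ee_rot: [[-0.999, -0.052, -0.0], [-0.052, 0.999, 0.001], [0.0, 0.001, -1.0]]
wrist_force: [-0.8, -0.8, -3.3]
gripper_width: 0.14
gripper_force: 30.0
```

```bash
python3 d.py 0.6085 0.1902 0.165 4.24
```

```text
d [-0.0125  0.3911 -0.0045] rot [ 0.07 -0.01 -1.28] tcp [ 0.6163 -0.201   0.16  ] t 13.15
```

To row units: 0.391 m / 0.6 = 0.6517, 0.35 m / 0.6 = 0.5833, -1.2 degrees / 90 = -0.0133.

Call:
creep_tool(rows={"aperture": [0,0,0,0,0,0,0,0],"sx": [-0.0033,-0.0067,-0.01,-0.0133,-0.0167,-0.0183,-0.02,-0.0208],"sy": [0.0833,0.1667,0.25,0.3333,0.4167,0.5,0.5833,0.6517],"sz": [0,0,0,0,0,0,0,0],"rx": [0,0,0,0,0,0,0,0],"ry": [0,0,0,0,0,0,0,0],"rz": [-0.0056,-0.0133,-0.0133,-0.0133,-0.0133,-0.0133,-0.0133,-0.0133]})

```text
time_s: 13.95
tcp_pos: [0.607, 0.1919, 0.1576]
ee_rot: [[-0.997, -0.074, -0.005], [-0.074, 0.997, -0.002], [0.005, -0.001, -1.0]]
wrist_force: [0.9, 0.2, -2.1]
gripper_width: 0.135
gripper_force: 30.0
```

Call:
creep_tool(rows={"aperture": [0,0,0,0,0],"sx": [0,0,0,0,0],"sy": [0,0,0,0,0],"sz": [0.0167,0.0417,0.0417,0.0417,0.0417],"rx": [0,0,0,0,0],"ry": [0,0,0,0,0],"rz": [0,0,0,0,0]})

```text
time_s: 14.45
tcp_pos: [0.609, 0.1891, 0.1354]
ee_rot: [[-0.997, -0.073, -0.0], [-0.073, 0.997, -0.0], [0.0, -0.0, -1.0]]
wrist_force: [0.5, 0.0, -1.4]
gripper_width: 0.135
gripper_force: 30.0
```

```bash
python3 d.py 0.6085 0.1902 0.066 4.24
python3 - <<'E'
from endf import *
endface(cap('wrist'))
E
```

```text
d [0.0004 0.0012 0.0694] rot [-0.02 -0.01 -0.08] tcp [0.609  0.1891 0.1354] t 14.45
z 0.086 x 0.5597 y [0.1828 0.1852 0.1877] 8
z 0.096 x 0.5597 y [0.181  0.1852 0.1895] 14
z 0.106 x 0.5597 y [0.18   0.1856 0.1905] 23
z 0.121 x 0.5597 y [0.1798 0.1853 0.1907] 22
z 0.136 x 0.5598 y [0.1799 0.1847 0.1908] 34
z 0.151 x 0.5598 y [0.1799 0.1851 0.1908] 49
z 0.166 x 0.5598 y [0.1796 0.1851 0.191 ] 69
board x0 0.5702 y [0.0372 0.0468 0.0511]
board x0 0.5686 y [0.0584 0.0674 0.0721]
board x0 0.5651 y [0.1032 0.1123 0.1179]
board x0 0.5636 y [0.1242 0.1327 0.1388]
board x0 0.5601 y [0.1691 0.1739 0.1824]
board x0 0.5585 y [0.1907 0.1997 0.2053]
board x0 0.5532 y [0.2323 0.2415 0.2677]
board x0 0.5494 y [0.3024 0.3229 0.3358]
```

To row units: 0.069 m / 0.6 = 0.115, 0.001 m / 0.6 = 0.0017.

Call:
creep_tool(rows={"aperture": [0,0,0,0,0,0,0,0],"sx": [0.0017,0.0017,0.0017,0.0017,0.0017,0.0017,0.0017,0.0017],"sy": [0.0033,0.0033,0.0033,0.0033,0.0033,0.0033,0.0033,0.0033],"sz": [0.0167,0.0367,0.0567,0.0767,0.0933,0.1067,0.115,0.115],"rx": [0,0,0,0,0,0,0,0],"ry": [0,0,0,0,0,0,0,0],"rz": [0,0,0,0,0,0,0,0]})

```text
time_s: 15.3
tcp_pos: [0.6073, 0.1915, 0.065]
ee_rot: [[-0.997, -0.073, -0.001], [-0.073, 0.997, -0.0], [0.001, -0.0, -1.0]]
wrist_force: [2.1, -0.2, -6.0]
gripper_width: 0.139
gripper_force: 30.0
```

```bash
python3 d.py 0.6080 0.1912 0.0645 4.24
python3 - <<'E'
from endf import *
endface(cap('wrist'))
E
```

```text
d [-0.0007 -0.0004  0.0005] rot [-0.01 -0.07 -0.06] tcp [0.6073 0.1915 0.065 ] t 15.3
z 0.015 x 0.5479 y [0.1728 0.1882 0.2096] 367
z 0.025 x 0.5549 y [0.1724 0.1953 0.2087] 506
z 0.035 x 0.5584 y [0.1727 0.1924 0.2086] 88
z 0.05 x 0.5588 y [0.1727 0.1959 0.2098] 114
z 0.065 x 0.558 y [0.1822 0.188  0.1927] 31
z 0.08 x 0.5581 y [0.182  0.1875 0.1932] 48
z 0.095 x 0.558 y [0.1823 0.188  0.1932] 73
board x0 0.558 y [0.1679 0.1933 0.2092]
board x0 0.5531 y [0.2322 0.2418 0.2678]
board x0 0.5687 y [0.0393 0.0593 0.072 ]
board x0 0.5652 y [0.104  0.1132 0.1181]
board x0 0.5636 y [0.1246 0.1332 0.139 ]
board x0 0.5492 y [0.3023 0.3237 0.3351]
```

To row units: 0.003 m / 0.6 = 0.005, 0.002 m / 0.6 = 0.0033.

Call:
creep_tool(rows={"aperture": [0,0,0,0],"sx": [-0.0008,-0.0008,-0.0008,-0.0008],"sy": [0,0,0,0],"sz": [0.0017,0.0033,0.005,0.005],"rx": [0,0,0,0],"ry": [0,0,0,0],"rz": [0,0,0,0]})

```text
time_s: 15.75
tcp_pos: [0.6076, 0.1915, 0.0645]
ee_rot: [[-0.997, -0.073, -0.001], [-0.073, 0.997, -0.001], [0.001, -0.0, -1.0]]
wrist_force: [-4.0, -0.9, 5.3]
gripper_width: 0.136
gripper_force: 30.0
```

```bash
python3 d.py 0.6080 0.1912 0.0645 4.24
```

```text
d [-0.0003 -0.0003  0.    ] rot [-0.03 -0.04 -0.03] tcp [0.6076 0.1915 0.0645] t 15.75
```

To row units: 0.0015 m / 0.6 = 0.0025.

Call:
creep_tool(rows={"aperture": [0,0],"sx": [0,0],"sy": [0,0],"sz": [0.0025,0.0025],"rx": [0,0],"ry": [0,0],"rz": [0,0]})

```text
time_s: 15.95
tcp_pos: [0.6077, 0.1915, 0.0644]
ee_rot: [[-0.997, -0.074, -0.0], [-0.074, 0.997, -0.001], [0.0, -0.001, -1.0]]
wrist_force: [-6.3, -0.2, 11.1]
gripper_width: 0.137
gripper_force: 30.0
```

Call:
creep_tool(rows={"aperture": [0.4,0.4,0.4,0.4,0.4,0.4,0.4],"sx": [0,0,0,0,0,0,0],"sy": [0,0,0,0,0,0,0],"sz": [-0.0033,-0.0033,-0.0033,-0.05,-0.1167,-0.1833,-0.1833],"rx": [0,0,0,0,0,0,0],"ry": [0,0,0,0,0,0,0],"rz": [0,0,0,0,0,0,0]})

```text
time_s: 16.65
tcp_pos: [0.6121, 0.1933, 0.1789]
ee_rot: [[-0.997, -0.074, 0.013], [-0.074, 0.997, 0.005], [-0.013, 0.004, -1.0]]
wrist_force: [-0.1, 0.1, 0.2]
gripper_width: 0.403
gripper_force: 0.0
```

```bash
python3 d.py 0.6145 -0.2579 0.17 3.05
python3 - <<'E'
from tiles import *
c=cap('wrist')
tiles(c,'w',[.1907,.2555],zlo=.07)
s=cap('side');tiles(s,'side',[.1907,.2555],zlo=.07)
s=cap('scene');tiles(s,'scene',[.1907,.2555],zlo=.07)
E
```

```text
d [ 0.0312 -0.4501  0.0065] rot [0.25 0.75 1.22] tcp [0.6121 0.1933 0.1789] t 16.65
w ztop 0.1216 x [0.5587 0.651 ] mid 0.6048 y@mid [0.1856 0.1908 0.1964] ang 4.32 N 1665 [(0.085, [186.6, 191.1, 195.6]), (0.1, [186.8, 191.1, 195.5])]
w ztop 0.1213 x [0.5536 0.6245] mid 0.5891 y@mid [0.25   0.2554 0.2614] ang 4.23 N 1488 [(0.07, [249.8, 250.1, 250.4]), (0.085, [249.9, 250.1, 250.3]), (0.1, [249.8, 250.1, 250.3])]
side ztop 0.1203 x [0.5545 0.6529] mid 0.6037 y@mid [0.184  0.1895 0.1997] ang 4.18 N 100 [(0.07, [184.0, 186.1, 188.8]), (0.085, [183.4, 186.8, 189.3]), (0.1, [183.1, 186.0, 188.6])]
side ztop 0.1211 x [0.5488 0.6465] mid 0.5976 y@mid [0.249  0.2559 0.2637] ang 5.53 N 68 [(0.07, [251.0, 253.6, 255.9]), (0.085, [249.4, 252.1, 255.3]), (0.1, [248.9, 252.3, 255.6])]
scene ztop 0.1218 x [0.5565 0.6563] mid 0.6064 y@mid [0.1876 0.1941 0.1993] ang 3.79 N 119 [(0.07, [193.9, 198.7, 199.2]), (0.085, [195.8, 198.6, 199.7]), (0.1, [193.8, 198.8, 199.6])]
scene ztop 0.1216 x [0.5515 0.6514] mid 0.6015 y@mid [0.2529 0.2596 0.2651] ang 4.68 N 126 [(0.07, [257.4, 264.2, 265.5]), (0.085, [258.0, 264.3, 265.2]), (0.1, [260.0, 264.5, 265.4])]
```

To row units: -0.4 m / 0.6 = -0.6667, -0.35 m / 0.6 = -0.5833, 1.2 degrees / 90 = 0.0133.

Call:
creep_tool(rows={"aperture": [0.46,0.46,0.46,0.46,0.46,0.46,0.46,0.46],"sx": [0.005,0.01,0.015,0.02,0.025,0.03,0.0333,0.0367],"sy": [-0.0833,-0.1667,-0.25,-0.3333,-0.4167,-0.5,-0.5833,-0.6667],"sz": [0,0,0,0,0,0,0,0],"rx": [0,0,0,0,0,0,0,0],"ry": [0,0,0,0,0,0,0,0],"rz": [0.0111,0.0133,0.0133,0.0133,0.0133,0.0133,0.0133,0.0133]})

```text
time_s: 17.6
tcp_pos: [0.6144, -0.2101, 0.1698]
ee_rot: [[-0.999, -0.052, -0.003], [-0.052, 0.999, 0.001], [0.003, 0.001, -1.0]]
wrist_force: [0.9, -0.2, -0.3]
gripper_width: 0.458
gripper_force: 0.0
```

Call:
creep_tool(rows={"aperture": [0.46,0.46,0.46,0.46,0.46],"sx": [0.0017,0.0017,0.0017,0.0017,0.0017],"sy": [-0.075,-0.0833,-0.0833,-0.0833,-0.0833],"sz": [0,0,0,0,0],"rx": [0,0,0,0,0],"ry": [0,0,0,0,0],"rz": [0,0,0,0,0]})

```text
time_s: 18.1
tcp_pos: [0.6172, -0.2566, 0.1715]
ee_rot: [[-0.999, -0.054, -0.001], [-0.054, 0.999, 0.0], [0.001, 0.0, -1.0]]
wrist_force: [0.3, 0.2, 0.5]
gripper_width: 0.458
gripper_force: 0.0
```

```bash
python3 d.py 0.6145 -0.2580 0.061 3.05
python3 - <<'E'
from endf import *
from tiles import tiles
c=cap('wrist');tiles(c,'w',[-.2582],zlo=.1)
E
```

```text
d [ 0.0026 -0.0013  0.1105] rot [ 0.02 -0.05  0.06] tcp [ 0.6172 -0.2566  0.1715] t 18.1
w ztop 0.1176 x [0.5655 0.6534] mid 0.6095 y@mid [-0.2638 -0.2584 -0.2529] ang 2.97 N 1641 []
```

To row units: 0.11 m / 0.6 = 0.1833, 0.09 m / 0.6 = 0.15.

Call:
creep_tool(rows={"aperture": [0.46,0.46,0.46,0.46,0.46,0.46,0.46],"sx": [0.0025,0.0025,0.0025,0.0025,0.0025,0.0025,0.0025],"sy": [-0.0017,-0.0017,-0.0017,-0.0017,-0.0017,-0.0017,-0.0017],"sz": [0.05,0.1,0.15,0.1833,0.1833,0.1833,0.1833],"rx": [0,0,0,0,0,0,0],"ry": [0,0,0,0,0,0,0],"rz": [0,0,0,0,0,0,0]})

```text
time_s: 18.85
tcp_pos: [0.6171, -0.2591, 0.064]
ee_rot: [[-0.999, -0.054, 0.003], [-0.054, 0.999, -0.001], [-0.003, -0.001, -1.0]]
wrist_force: [-0.1, 0.1, 0.2]
gripper_width: 0.459
gripper_force: 0.0
```

```bash
python3 d.py 0.6145 -0.2580 0.061 3.05
```

```text
d [0.0025 0.0012 0.003 ] rot [-0.07  0.19  0.02] tcp [ 0.6171 -0.2591  0.064 ] t 18.85
```

Call:
creep_tool(rows={"aperture": [0,0,0,0,0,0,0],"sx": [0,0,0,0,0,0,0],"sy": [0,0,0,0,0,0,0],"sz": [0.0017,0.0017,0.0017,0.0017,0.0017,0.0017,0.0017],"rx": [0,0,0,0,0,0,0],"ry": [0,0,0,0,0,0,0],"rz": [0,0,0,0,0,0,0]})

```text
time_s: 19.55
tcp_pos: [0.6157, -0.2593, 0.0611]
ee_rot: [[-0.999, -0.052, 0.0], [-0.052, 0.999, -0.0], [-0.0, -0.0, -1.0]]
wrist_force: [-1.0, 0.1, 1.1]
gripper_width: 0.136
gripper_force: 30.0
```

```bash
python3 d.py 0.6145 -0.2580 0.061 3.05
```

```text
d [0.0011 0.0014 0.0001] rot [-0.01  0.   -0.05] tcp [ 0.6157 -0.2593  0.0611] t 19.55
```

Call:
creep_tool(rows={"aperture": [0,0,0,0,0],"sx": [0,0,0,0,0],"sy": [0,0,0,0,0],"sz": [-0.05,-0.1167,-0.1667,-0.1667,-0.1667],"rx": [0,0,0,0,0],"ry": [0,0,0,0,0],"rz": [0,0,0,0,0]})

```text
time_s: 20.05
tcp_pos: [0.6152, -0.2589, 0.1605]
ee_rot: [[-0.999, -0.052, -0.0], [-0.052, 0.999, 0.001], [0.0, 0.001, -1.0]]
wrist_force: [-0.6, 1.0, -4.1]
gripper_width: 0.136
gripper_force: 30.0
```

```bash
python3 d.py 0.6140 0.1245 0.161 4.24
```

```text
d [-1.860e-02  3.829e-01 -1.000e-04] rot [ 0.07 -0.01 -1.27] tcp [ 0.6152 -0.2589  0.1605] t 20.05
```

Call:
creep_tool(rows={"aperture": [0,0,0,0,0,0,0,0],"sx": [-0.0033,-0.0067,-0.0133,-0.0183,-0.0233,-0.0267,-0.03,-0.0317],"sy": [0.0833,0.1667,0.25,0.3333,0.4167,0.5,0.5833,0.64],"sz": [0,0,0,0,0,0,0,0],"rx": [0,0,0,0,0,0,0,0],"ry": [0,0,0,0,0,0,0,0],"rz": [-0.0056,-0.0133,-0.0133,-0.0133,-0.0133,-0.0133,-0.0133,-0.0133]})

```text
time_s: 20.85
tcp_pos: [0.6128, 0.1279, 0.1581]
ee_rot: [[-0.997, -0.075, -0.005], [-0.075, 0.997, -0.001], [0.005, -0.001, -1.0]]
wrist_force: [0.0, -0.2, -2.3]
gripper_width: 0.137
gripper_force: 30.0
```

Call:
creep_tool(rows={"aperture": [0,0,0,0,0],"sx": [0,0,0,0,0],"sy": [0,0,0,0,0],"sz": [0.0167,0.0417,0.0417,0.0417,0.0417],"rx": [0,0,0,0,0],"ry": [0,0,0,0,0],"rz": [0,0,0,0,0]})

```text
time_s: 21.35
tcp_pos: [0.6147, 0.1245, 0.1359]
ee_rot: [[-0.997, -0.072, -0.0], [-0.072, 0.997, -0.0], [0.0, -0.0, -1.0]]
wrist_force: [-0.2, 0.9, -2.5]
gripper_width: 0.135
gripper_force: 30.0
```

```bash
python3 d.py 0.6140 0.1245 0.065 4.24
python3 - <<'E'
from endf import *
endface(cap('wrist'))
E
```

```text
d [0.0007 0.0001 0.0709] rot [-0.02 -0.01 -0.08] tcp [0.6147 0.1245 0.1359] t 21.35
z 0.086 x 0.5639 y [0.1181 0.1205 0.123 ] 8
z 0.096 x 0.564 y [0.1157 0.1205 0.1254] 16
z 0.106 x 0.564 y [0.1152 0.1205 0.1259] 18
z 0.121 x 0.564 y [0.1149 0.1203 0.1263] 38
z 0.136 x 0.564 y [0.1152 0.1203 0.126 ] 41
z 0.151 x 0.564 y [0.1153 0.1209 0.1261] 46
z 0.166 x 0.564 y [0.115  0.1204 0.1263] 72
board x0 0.5583 y [0.1663 0.175  0.1833]
board x0 0.5535 y [0.232  0.2408 0.2495]
board x0 0.5701 y [0.0362 0.0453 0.051 ]
board x0 0.5685 y [0.0571 0.0655 0.0717]
board x0 0.5651 y [0.1025 0.108  0.1156]
board x0 0.5635 y [0.1243 0.1333 0.1379]
board x0 0.5496 y [0.3021 0.3238 0.3307]
```

To row units: 0.07 m / 0.6 = 0.1167, 0.064 m / 0.6 = 0.1067.

Call:
creep_tool(rows={"aperture": [0,0,0,0,0,0,0,0],"sx": [0,0,0,0,0,0,0,0],"sy": [0,0,0,0,0,0,0,0],"sz": [0.0167,0.0367,0.0567,0.0767,0.0933,0.1067,0.1167,0.1167],"rx": [0,0,0,0,0,0,0,0],"ry": [0,0,0,0,0,0,0,0],"rz": [0,0,0,0,0,0,0,0]})

```text
time_s: 22.2
tcp_pos: [0.6144, 0.1251, 0.0651]
ee_rot: [[-0.997, -0.073, -0.001], [-0.073, 0.997, -0.0], [0.001, -0.0, -1.0]]
wrist_force: [0.7, -1.2, -2.0]
gripper_width: 0.135
gripper_force: 30.0
```

Call:
creep_tool(rows={"aperture": [0,0,0,0,0],"sx": [0,0,0,0,0],"sy": [0,0,0,0,0],"sz": [0.0025,0.0042,0.0058,0.0067,0.0067],"rx": [0,0,0,0,0],"ry": [0,0,0,0,0],"rz": [0,0,0,0,0]})

```text
time_s: 22.7
tcp_pos: [0.6145, 0.1251, 0.065]
ee_rot: [[-0.997, -0.074, 0.001], [-0.074, 0.997, -0.0], [-0.001, -0.001, -1.0]]
wrist_force: [-4.6, -1.6, 13.1]
gripper_width: 0.133
gripper_force: 30.0
```

```bash
python3 d.py 0.6140 0.1245 0.065 4.24
```

```text
d [ 0.0006 -0.0006 -0.    ] rot [-0.03  0.04  0.01] tcp [0.6145 0.1251 0.065 ] t 22.7
```

To row units: -0.15 m / 0.6 = -0.25, -0.11 m / 0.6 = -0.1833.

Call:
creep_tool(rows={"aperture": [0.4,0.4,0.4,0.4,0.4,0.4,0.4,0.4],"sx": [0,0,0,0,0,0,0,0],"sy": [0,0,0,0,0,0,0,0],"sz": [-0.0033,-0.0033,-0.0033,-0.05,-0.1167,-0.1833,-0.25,-0.25],"rx": [0,0,0,0,0,0,0,0],"ry": [0,0,0,0,0,0,0,0],"rz": [0,0,0,0,0,0,0,0]})

```text
time_s: 23.5
tcp_pos: [0.618, 0.1261, 0.2188]
ee_rot: [[-0.997, -0.074, 0.012], [-0.074, 0.997, 0.004], [-0.013, 0.003, -1.0]]
wrist_force: [-1.1, 0.1, -0.2]
gripper_width: 0.399
gripper_force: 0.0
```

```bash
python3 d.py 0.42 -0.07 0.27 92
python3 - <<'E'
from tiles import *
c=cap('wrist')
tiles(c,'w',[.1233,.1907],zlo=.07)
s=cap('side');tiles(s,'side',[.1233,.1907,.2555],zlo=.07);save(s,'s6.png')
E
```

```text
d [ 0.2113 -0.1808 -0.0544] rot [ -0.43   0.7  -87.75] tcp [0.618  0.1261 0.2188] t 23.5
w ztop 0.1217 x [0.5642 0.6627] mid 0.6135 y@mid [0.1193 0.1246 0.1301] ang 4.61 N 1307 []
w ztop 0.1215 x [0.5591 0.6559] mid 0.6075 y@mid [0.185  0.1903 0.1963] ang 3.69 N 1372 [(0.07, [184.6, 185.1, 185.5]), (0.085, [184.6, 185.1, 185.6]), (0.1, [184.6, 185.1, 185.7])]
side ztop 0.1205 x [0.5598 0.6588] mid 0.6093 y@mid [0.1178 0.1236 0.1321] ang 4.69 N 113 [(0.07, [117.9, 120.3, 123.0]), (0.085, [117.5, 120.0, 122.8]), (0.1, [117.9, 120.0, 123.3])]
side ztop 0.1204 x [0.5549 0.6529] mid 0.6039 y@mid [0.1835 0.1895 0.1983] ang 4.48 N 101 [(0.07, [185.2, 186.8, 189.3]), (0.085, [184.1, 186.4, 189.4]), (0.1, [183.3, 186.3, 190.3])]
side ztop 0.1209 x [0.5498 0.6381] mid 0.594 y@mid [0.2484 0.2544 0.2632] ang 3.15 N 85 [(0.07, [250.8, 253.1, 257.2]), (0.085, [248.6, 252.3, 254.9]), (0.1, [248.9, 251.7, 254.4])]
```

View pics/s6.png

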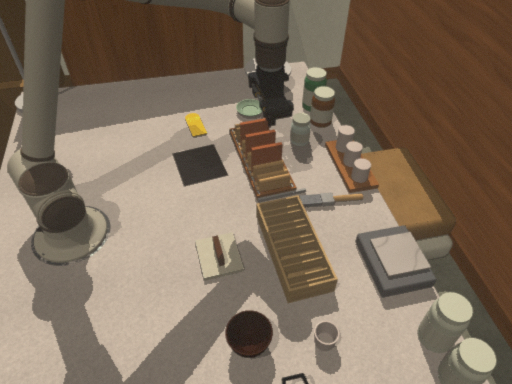

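s6: crate empty, tiles upright in gaps 1–3 at (253,128), (260,140), (266,153); slab at (219,256). Now go to view the slab.

To row units: 0.2 m / 0.6 = 0.3333, 0.18 m / 0.6 = 0.3, -66 degrees / 90 = -0.7333.

Call:
creep_tool(rows={"aperture": [0.6,0.6,0.6,0.6,0.6,0.6,0.6,0.6],"sx": [0.0333,0.0667,0.1083,0.15,0.2,0.25,0.3,0.3333],"sy": [-0.03,-0.06,-0.0917,-0.1333,-0.1667,-0.2167,-0.2583,-0.2833],"sz": [-0.0667,-0.0917,-0.0917,-0.0917,-0.0917,-0.0917,-0.0917,-0.0917],"rx": [0,0,0,0,0,0,0,0],"ry": [0,0,0,0,0,0,0,0],"rz": [-0.0944,-0.1889,-0.2833,-0.3778,-0.4667,-0.5556,-0.6444,-0.7333]})

```text
time_s: 24.4
tcp_pos: [0.4247, -0.0604, 0.2651]
ee_rot: [[-0.334, -0.942, -0.004], [-0.942, 0.334, -0.0], [0.002, 0.004, -1.0]]
wrist_force: [1.5, -0.4, 0.3]
gripper_width: 0.601
gripper_force: 0.0
```

```bash
python3 d.py 0.42 -0.07 0.27 92
```

```text
d [ 0.0106  0.0012 -0.0049] rot [  0.24  -0.05 -21.54] tcp [ 0.4247 -0.0604  0.2651] t 24.4
```

To row units: 0.01 m / 0.6 = 0.0167, -0.005 m / 0.6 = -0.0083, -21.5 degrees / 90 = -0.2389.

Call:
creep_tool(rows={"aperture": [0.6,0.6,0.6,0.6,0.6,0.6],"sx": [0.0167,0.0167,0.0167,0.0167,0.0167,0.0167],"sy": [0,0,0,0,0,0],"sz": [-0.0083,-0.0083,-0.0083,-0.0083,-0.0083,-0.0083],"rx": [0,0,0,0,0,0],"ry": [0,0,0,0,0,0],"rz": [-0.0889,-0.1778,-0.2389,-0.2389,-0.2389,-0.2389]})

```text
time_s: 25.0
tcp_pos: [0.4239, -0.0683, 0.2712]
ee_rot: [[0.028, -1.0, -0.002], [-1.0, -0.028, -0.0], [0.0, 0.002, -1.0]]
wrist_force: [0.0, 0.9, 0.3]
gripper_width: 0.6
gripper_force: 0.0
```

```bash
cat > slab.py <<'E'
from h import *
def slab(c,y0=-.35,y1=.4,name='w'):
    P=pts(c);X,Y,Z=P[...,0],P[...,1],P[...,2];H=hsv(c);v=(c['z_map']>0)&(X>.3)&(X<.54)&(Y>y0)&(Y<y1)
    b=v&(Z>.034)&(Z<.055)
    k,l,st,ce=cv2.connectedComponentsWithStats(b.astype(np.uint8))
    for i in range(1,k):
        if st[i,4]>150:
            q=P[l==i];print(name,'batten',st[i].tolist(),np.array(rect(q[:,:2])[0]).round(1),np.array(rect(q[:,:2])[1:],dtype=object),'z',np.percentile(q[:,2],[5,50,95]).round(4))
    t=v&(Z>.008)&(Z<.022)
    k,l,st,ce=cv2.connectedComponentsWithStats(t.astype(np.uint8))
    Q=[P[l==i] for i in range(1,k) if st[i,4]>200]
    for q in Q: print(name,'slab pts',len(q),rect(q[:,:2]),np.median(q[:,2]).round(4))
    if len(Q)>1: q=np.vstack(Q);print('all',rect(q[:,:2]))
def mat(c,zp=.001):
    H=hsv(c);P=pts(c);X,Y=P[...,0],P[...,1]
    m=((H[...,2]<86)&(X>.28)&(X<.52)&(Y>.08)&(Y<.35)&(abs(P[...,2])<.01)).astype(np.uint8)
    k,l,st,ce=cv2.connectedComponentsWithStats(m);i=1+np.argmax(st[1:,4])
    co=max(cv2.findContours((l==i).astype(np.uint8),0,1)[0],key=len)[:,0]
    q=np.array([ray(c,u,w,zp) for u,w in co]);print('mat',st[i].tolist(),rect(q[:,:2]))
E
python3 - <<'E'
from slab import *
c=cap('wrist');save(c,'w7.png');slab(c)
c=cap('side');slab(c,name='side')
print(r.sense()['tcp_pos'])
E
python3 d.py 0.405 -0.17 0.03 92
```

```text
w batten [274, 49, 14, 66, 850] [ 407.9 -173.8] [(15.948261260986328, 78.82191467285156) 3.0062155723571777] z [0.0448 0.0464 0.0477]
w slab pts 6924 ((407.495361328125, -173.8599395751953), (110.19483184814453, 129.98727416992188), 3.4365453720092773) 0.0144
side batten [212, 235, 12, 27, 164] [ 402.9 -173. ] [(16.404672622680664, 83.13313293457031) 3.0320792198181152] z [0.0363 0.0443 0.0475]
side slab pts 1367 ((402.83392333984375, -172.80569458007812), (110.0470199584961, 133.95166015625), 3.6170880794525146) 0.0127
[ 0.42406107 -0.06832047  0.27157049]
d [0.1011 0.0218 0.2416] rot [ 0.05 -0.   -0.34] tcp [ 0.4241 -0.0683  0.2716] t 25.1
```

View pics/w7.png

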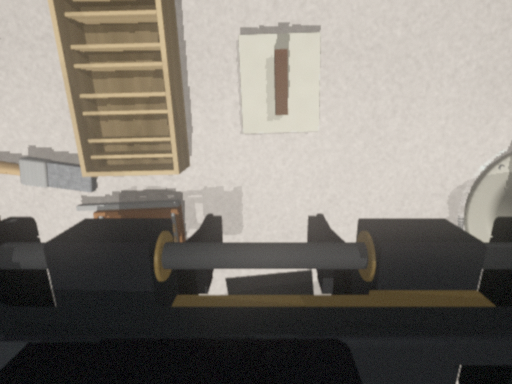

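Slab at (.4077,-.1738), yaw 3.2°, batten top 0.046 in both views; w7 shows it at (280,82). Approach.

To row units: 0.19 m / 0.6 = 0.3167, 0.09 m / 0.6 = 0.15, -1.2 degrees / 90 = -0.0133.

```bash
python3 d.py 0.4077 -0.1738 0.08 93.2
```

```text
d [0.1049 0.0192 0.1916] rot [ 0.05 -0.   -1.54] tcp [ 0.4241 -0.0683  0.2716] t 25.1
```

Call:
creep_tool(rows={"aperture": [0.6,0.6,0.6,0.6,0.6,0.6,0.6,0.6],"sx": [0.05,0.1,0.15,0.175,0.175,0.175,0.175,0.175],"sy": [0.0083,0.0167,0.025,0.03,0.03,0.03,0.03,0.03],"sz": [0.05,0.1,0.15,0.2167,0.2833,0.3167,0.3167,0.3167],"rx": [0,0,0,0,0,0,0,0],"ry": [0,0,0,0,0,0,0,0],"rz": [-0.0111,-0.0133,-0.0133,-0.0133,-0.0133,-0.0133,-0.0133,-0.0133]})

```text
time_s: 25.9
tcp_pos: [0.41, -0.174, 0.0824]
ee_rot: [[0.051, -0.999, 0.0], [-0.999, -0.051, -0.0], [0.0, -0.0, -1.0]]
wrist_force: [1.2, 0.3, -0.1]
gripper_width: 0.6
gripper_force: 0.0
```

```bash
python3 d.py 0.4077 -0.1738 0.021 93.2
python3 - <<'E'
from slab import *
slab(cap('side'),name='side')
E
```

```text
d [-0.0003  0.0023  0.0614] rot [-0.02 -0.03 -0.28] tcp [ 0.41   -0.174   0.0824] t 25.9
side batten [212, 235, 12, 27, 164] [ 403.1 -173. ] [(16.271772384643555, 82.64266967773438) 3.434110164642334] z [0.0371 0.0443 0.0476]
side slab pts 1321 ((403.0782165527344, -173.10418701171875), (110.39698791503906, 134.25772094726562), 3.484612226486206) 0.0126
```

To row units: 0.06 m / 0.6 = 0.1, 0.055 m / 0.6 = 0.0917, -0.2 degrees / 90 = -0.0022.

Call:
creep_tool(rows={"aperture": [0.6,0.6,0.6,0.6,0.6,0.6],"sx": [0,0,0,0,0,0],"sy": [0.0025,0.0025,0.0025,0.0025,0.0025,0.0025],"sz": [0.0333,0.0667,0.0917,0.1,0.1,0.1],"rx": [0,0,0,0,0,0],"ry": [0,0,0,0,0,0],"rz": [-0.0022,-0.0022,-0.0022,-0.0022,-0.0022,-0.0022]})

```text
time_s: 26.55
tcp_pos: [0.4089, -0.174, 0.0232]
ee_rot: [[0.055, -0.999, 0.003], [-0.999, -0.055, -0.0], [0.0, -0.003, -1.0]]
wrist_force: [0.4, 0.3, 0.0]
gripper_width: 0.604
gripper_force: 0.0
```

```bash
python3 d.py 0.4077 -0.1738 0.021 93.3
```

```text
d [-0.0003  0.0012  0.0022] rot [-0.15 -0.03 -0.17] tcp [ 0.4089 -0.174   0.0232] t 26.55
```

To row units: 0.001 m / 0.6 = 0.0017.

Call:
creep_tool(rows={"aperture": [0.6,0,0,0,0,0,0],"sx": [0,0,0,0,0,0,0],"sy": [0.0017,0.0017,0.0017,0.0017,0.0017,0.0017,0.0017],"sz": [0,0,0,0,0,0,0],"rx": [0,0,0,0,0,0,0],"ry": [0,0,0,0,0,0,0],"rz": [0,0,0,0,0,0,0]})

```text
time_s: 27.25
tcp_pos: [0.4059, -0.174, 0.0219]
ee_rot: [[0.054, -0.999, -0.002], [-0.999, -0.054, 0.0], [-0.0, 0.002, -1.0]]
wrist_force: [-2.7, -0.1, 1.7]
gripper_width: 0.182
gripper_force: 30.0
```

```bash
python3 d.py 0.4021 0.2159 0.021 97.8
```

```text
d [-0.3896 -0.0173  0.0009] rot [ 0.11  0.02 -4.71] tcp [ 0.4059 -0.174   0.0219] t 27.25
```

To row units: -0.22 m / 0.6 = -0.3667, 0.0005 m / 0.6 = 0.0008, -4.5 degrees / 90 = -0.05.

Call:
creep_tool(rows={"aperture": [0,0,0,0,0,0,0,0],"sx": [-0.0333,-0.0833,-0.1333,-0.1833,-0.2333,-0.2833,-0.3333,-0.3667],"sy": [-0.0017,-0.0033,-0.005,-0.0067,-0.0083,-0.01,-0.0133,-0.0167],"sz": [0.0008,0.0008,0.0008,0.0008,0.0008,0.0008,0.0008,0.0008],"rx": [0,0,0,0,0,0,0,0],"ry": [0,0,0,0,0,0,0,0],"rz": [0,-0.0111,-0.0222,-0.0333,-0.0444,-0.05,-0.05,-0.05]})

```text
time_s: 28.05
tcp_pos: [0.4044, 0.0469, 0.0218]
ee_rot: [[0.134, -0.991, -0.001], [-0.991, -0.134, -0.001], [0.001, 0.001, -1.0]]
wrist_force: [-0.1, -6.1, 6.9]
gripper_width: 0.185
gripper_force: 30.0
```

```bash
python3 d.py 0.4021 0.2159 0.0215 97.8
```

```text
d [-1.678e-01 -2.040e-02  1.000e-04] rot [ 0.07 -0.07 -0.09] tcp [0.4044 0.0469 0.0218] t 28.05
```

To row units: -0.165 m / 0.6 = -0.275, -0.145 m / 0.6 = -0.2417.

Call:
creep_tool(rows={"aperture": [0,0,0,0,0,0,0,0],"sx": [-0.05,-0.1,-0.15,-0.2,-0.2417,-0.275,-0.275,-0.275],"sy": [-0.0067,-0.0133,-0.02,-0.025,-0.03,-0.0333,-0.0333,-0.0333],"sz": [0,0,0,0,0,0,0,0],"rx": [0,0,0,0,0,0,0,0],"ry": [0,0,0,0,0,0,0,0],"rz": [0,0,0,0,0,0,0,0]})

```text
time_s: 28.85
tcp_pos: [0.4038, 0.2139, 0.0219]
ee_rot: [[0.133, -0.991, 0.002], [-0.991, -0.133, 0.003], [-0.003, -0.003, -1.0]]
wrist_force: [0.7, 3.6, 2.0]
gripper_width: 0.181
gripper_force: 30.0
```

```bash
python3 d.py 0.4021 0.2159 0.0215 97.8
python3 - <<'E'
from slab import *
c=cap('side');slab(c,y0=.08,name='side');np.savez('/tmp/s8.npz',**c)
c=cap('scene');slab(c,y0=.08,name='scene')
for n in ('side0','scene0'): mat(dict(np.load(f'/tmp/{n}.npz')))
E
```

```text
d [-0.0022  0.0014  0.0004] rot [-0.16  0.15 -0.17] tcp [0.4038 0.2139 0.0219] t 28.85
side slab pts 667 ((400.782958984375, 213.985595703125), (110.51514434814453, 139.00985717773438), 7.392550945281982) 0.0127
scene slab pts 562 ((403.92626953125, 216.21890258789062), (116.94071960449219, 130.5469512939453), 7.079825401306152) 0.0143
mat [173, 145, 54, 40, 1419] ((398.2923278808594, 216.5625457763672), (145.5386505126953, 165.56715393066406), 8.496842384338379)
mat [302, 186, 64, 41, 1415] ((398.49774169921875, 217.37652587890625), (148.40406799316406, 168.12213134765625), 7.826934337615967)
```

To row units: -0.0025 m / 0.6 = -0.0042, -0.4 degrees / 90 = -0.0044.

Call:
creep_tool(rows={"aperture": [0,0,0],"sx": [-0.0042,-0.0042,-0.0042],"sy": [0.0042,0.0042,0.0042],"sz": [0,0,0],"rx": [0,0,0],"ry": [0,0,0],"rz": [-0.0044,-0.0044,-0.0044]})

```text
time_s: 29.25
tcp_pos: [0.4006, 0.2144, 0.0218]
ee_rot: [[0.139, -0.99, 0.001], [-0.99, -0.139, 0.0], [-0.0, -0.001, -1.0]]
wrist_force: [3.9, -0.2, 4.6]
gripper_width: 0.178
gripper_force: 30.0
```

Call:
creep_tool(rows={"aperture": [0.5,0.5,0.5,0.5,0.5,0.5,0.5,0.5],"sx": [0,0,0,0,0,0,-0.0667,-0.1333],"sy": [0,0,0,0,0,0,0,0],"sz": [0,0,0,-0.05,-0.1167,-0.2,-0.25,-0.3],"rx": [0,0,0,0,0,0,0,0],"ry": [0,0,0,0,0,0,0,0],"rz": [0,0,0,0,0,0,0,0]})

```text
time_s: 30.05
tcp_pos: [0.3882, 0.2935, 0.2032]
ee_rot: [[0.137, -0.991, -0.0], [-0.991, -0.137, 0.001], [-0.001, 0.0, -1.0]]
wrist_force: [0.7, 0.5, -0.6]
gripper_width: 0.499
gripper_force: 0.0
```

Call:
creep_tool(rows={"aperture": [0.5,0.5,0.5,0.5],"sx": [-0.0333,-0.0333,-0.0333,-0.0333],"sy": [0,0,0,0],"sz": [-0.0667,-0.0667,-0.0667,-0.0667],"rx": [0,0,0,0],"ry": [0,0,0,0],"rz": [0,0,0,0]})

```text
time_s: 30.45
tcp_pos: [0.3852, 0.3122, 0.2397]
ee_rot: [[0.139, -0.99, -0.003], [-0.99, -0.139, -0.003], [0.002, 0.003, -1.0]]
wrist_force: [-0.1, -0.1, -0.5]
gripper_width: 0.5
gripper_force: 0.0
```

```bash
python3 - <<'E'
from slab import *
c=cap('wrist');slab(c,y0=.08);save(c,'w9.png')
P=pts(c);H=hsv(c);X,Y,Z=P[...,0],P[...,1],P[...,2]
m=((c['z_map']>0)&(X>.28)&(X<.53)&(Y>.08)&(Y<.35)&((H[...,2]<86)&(Z<.006)|(Z>.008)&(Z<.06))).astype(np.uint8)
k,l,st,ce=cv2.connectedComponentsWithStats(m);i=1+np.argmax(st[1:,4]);print('mat+slab',st[i].tolist(),rect(P[l==i][:,:2]))
c=cap('side');slab(c,y0=.08,name='side');c=cap('scene');slab(c,y0=.08,name='scene')
E
```

```text
w batten [256, 49, 14, 72, 975] [403.  214.3] [(15.586549758911133, 79.29125213623047) 8.303938865661621] z [0.0451 0.0464 0.0476]
w slab pts 8023 ((402.8161926269531, 214.56005859375), (110.25379943847656, 128.650146484375), 8.124539375305176) 0.0144
w slab pts 501 ((537.267822265625, 309.09588623046875), (8.620555877685547, 119.77826690673828), 2.126751661300659) 0.0172
all ((455.87225341796875, 242.02520751953125), (262.53369140625, 156.29273986816406), 27.193645477294922)
mat+slab [218, 33, 89, 106, 8998] ((402.8161926269531, 214.56005859375), (110.25379943847656, 128.650146484375), 8.124539375305176)
side slab pts 779 ((397.24920654296875, 215.29754638671875), (110.39749145507812, 136.64566040039062), 8.518766403198242) 0.0127
scene batten [323, 189, 25, 14, 151] [401.8 217.7] [(19.872880935668945, 79.89865112304688) 6.4380784034729] z [0.035  0.0448 0.048 ]
scene slab pts 616 ((400.2821350097656, 217.2912139892578), (119.04022216796875, 130.8114471435547), 7.755471706390381) 0.0142
```

View pics/w9.png

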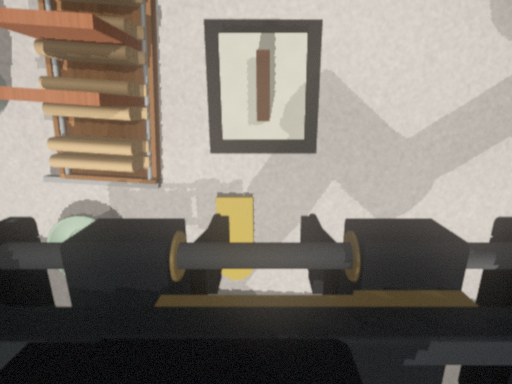

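w9: the slab lies inside the mat with an even border (mat 205–322, 19–154). Measure the offset in this image, and check the tiles and bystanders.

```bash
python3 - <<'E'
from slab import *
import cv2
img=cv2.imread('pics/w9.png');c=cap('wrist');V=hsv(c)[...,2]
m=((V<100)).astype(np.uint8);m[170:]=0;m[:,:180]=0;m[:,350:]=0
co=max(cv2.findContours(m,cv2.RETR_EXTERNAL,1)[0],key=len)[:,0]
q=np.array([ray(c,u,w,.001) for u,w in co]);print('mat',co.min(0),co.max(0),rect(q[:,:2]))
slab(c,y0=.08)
from tiles import tiles
tiles(cap('side'),'side',[.1233,.1907,.2555],zlo=.07)
def same(n):
    a=dict(np.load(f'/tmp/{n}0.npz'))['pixels'].astype(int);b=cap(n)['pixels'].astype(int);return (abs(a-b).sum(2)>90).astype(np.uint8)
d=same('scene');k,l,st,ce=cv2.connectedComponentsWithStats(d);print([s.tolist() for s in st[1:] if s[4]>25])
E
```

```text
mat [206  20] [321 152] ((402.34222412109375, 216.10589599609375), (147.20494079589844, 166.96543884277344), 8.031797409057617)
w batten [257, 49, 14, 72, 992] [402.3 214.2] [(15.76626968383789, 79.50154113769531) 7.63567590713501] z [0.0451 0.0464 0.0476]
w slab pts 8001 ((402.7828369140625, 214.71139526367188), (110.26397705078125, 128.65390014648438), 8.099477767944336) 0.0144
w slab pts 512 ((537.2639770507812, 307.9076232910156), (9.15500259399414, 122.37556457519531), 1.8846741914749146) 0.0172
all ((455.76251220703125, 241.97555541992188), (263.25750732421875, 156.4364776611328), 27.103164672851562)
side ztop 0.1204 x [0.5594 0.6577] mid 0.6085 y@mid [0.1165 0.124  0.1323] ang 3.81 N 114 [(0.07, [117.6, 119.9, 122.9]), (0.085, [117.8, 120.4, 122.9]), (0.1, [116.4, 119.7, 122.1])]
side ztop 0.121 x [0.5533 0.6535] mid 0.6034 y@mid [0.1831 0.1896 0.1981] ang 4.84 N 98 [(0.07, [184.1, 186.3, 189.9]), (0.085, [183.2, 186.1, 189.4]), (0.1, [183.4, 186.4, 189.0])]
side ztop 0.1207 x [0.5493 0.6455] mid 0.5974 y@mid [0.2495 0.2557 0.264 ] ang 4.77 N 96 [(0.07, [251.4, 252.4, 256.2]), (0.085, [249.8, 253.0, 255.7]), (0.1, [249.3, 252.2, 255.8])]
[[145, 0, 313, 242, 22342], [373, 0, 19, 69, 325], [435, 0, 64, 53, 1511], [431, 47, 22, 9, 100], [293, 127, 21, 9, 76], [323, 151, 12, 7, 34], [354, 155, 19, 31, 301], [376, 162, 37, 77, 1141], [163, 175, 15, 9, 27], [203, 224, 58, 63, 1610], [342, 236, 106, 46, 2620], [265, 243, 22, 14, 188], [287, 254, 19, 45, 491], [376, 278, 9, 8, 32], [360, 280, 21, 10, 140]]
```

To row units: -0.06 m / 0.6 = -0.1, -0.05 m / 0.6 = -0.0833.

Call:
creep_tool(rows={"aperture": [0.5,0.5,0.5,0.5,0.5,0.5,0.5,0.5],"sx": [0,0,0,0,0,0,0,0],"sy": [-0.05,-0.1,-0.1,-0.1,-0.1,-0.1,-0.1,-0.1],"sz": [-0.05,-0.0833,-0.0833,-0.0833,-0.0833,-0.0833,-0.0833,-0.0833],"rx": [0,0,0,0,0,0,0,0],"ry": [0,0,0,0,0,0,0,0],"rz": [0,0,0,0,0,0,0,0]})

```text
time_s: 31.55
tcp_pos: [0.4451, 0.3218, 0.2914]
ee_rot: [[0.14, -0.99, -0.0], [-0.99, -0.14, -0.0], [0.0, 0.0, -1.0]]
wrist_force: [0.2, 0.4, 1.1]
gripper_width: 0.504
gripper_force: 0.0
```

```bash
python3 - <<'E'
from slab import *
c=cap('side');slab(c,y0=.08,name='side');save(c,'end.png')
E
```

```text
side slab pts 761 ((397.6150817871094, 214.24278259277344), (111.60295104980469, 136.5823974609375), 8.498185157775879) 0.0127
```

View pics/end.png

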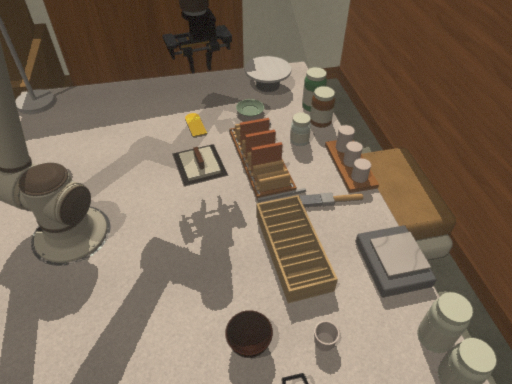

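The last view shows the tiles upright in the tray at (255,128), (260,140) and (266,153). The slab is centred on the mat at (199,163), the crate is empty, and the bystanders are where they started.

```bash
python3 -c "
from station import r
print(r.finish_job())"
```

```text
the job is handed in; nothing more can be done
None
```

The job is handed in at about 32 s of robot time: all three tiles stand upright on the tray floor in gaps 1, 2 and 3, the slab lies on the mat about 1.5 mm off centre and square with it, and the bystanders look undisturbed.

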